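# Clip up the recipe cards and call the camera

## Robot

A 6-joint arm with a two-finger parallel gripper is mounted at the origin on a cart in front of the work surface, level with it; the furniture and walls round the work are solid. World frame = base frame: x ahead of the robot, y to its left, z up, the work surface at z = 0. Lengths are in m, angles in degrees, forces in N, time in s.
With the tool pointing down it reaches from about 0.3 to 0.75 m from the base axis. Payload 8.5 kg.
Tool frame: the origin (TCP) lies midway between the tips of the shut fingers; the grasp point (between the pads) lies 19 mm behind it (env.tcp_to_grasp is the z of the grasp point in the tool frame, in m); z points along the fingers, y is the line along which they close (so a half turn about z gives the same grasp; the last joint's range is limited). The gripper opens to 85 mm and grips with 20 to 120 N. Pads are 22 mm wide; open, the fingers measure 114 mm over their backs; the gripper's body (76 mm by 85 mm) begins 54 mm behind the grasp point. The pads swing forward as they close: fully open they stand 13 mm farther back than shut.
Start: joints at [-89.284, 21.807, 74.336, -0, 83.858, -12.336], TCP at [0.124, -0.536, 0.231] pointing down, gripper open.
Joint ranges: [-178.18, 178.18], [-50.72, 133.34], [12.68, 142.11], [-81.47, 261.47], [9.98, 163.14], [-165.26, 165.26]. Speed limits (degrees/s): [136.94, 136.94, 180, 180, 180, 180].

## Interface

Orientations are given as a 3x3 rotation matrix whose columns are the frame's x, y, z axes.
In Python, from rig import env, imaging, job, models gives the robot as it stands. The module is installed in compiled form; this text tells all that it offers.
- The arm moves only by the tool jog_arm, never from a script. Its argument "plan" is text: rows parted by semicolons, each of 7 numbers parted by spaces: the turn, a rotation vector about the tool's x, y, z in degrees, then the shift along the tool's x, y, z in cm, then the closure in counts, from 0 (fully open) to 255 (shut). In form: rx ry rz x y z claw; .... A call has 1 to 10 rows; each row shifts and turns the commanded pose from where the row before left it, along the tool's axes as they then stand; what a row does not reach is not made up. A row lasts 1/12 s, in which the tool goes at most 41.7 mm and 7.16 degrees, less where a joint would pass 70% of its speed; a pose out of reach is approached as far as the arm can. A call with a gripper value outside its range is refused whole. The fingers move at their own pace and stop on an object; "grip_force" is the grip in N (left out, the last holds). Time passes only in rows, so rows that do not move let the fingers close. It gives the time, the measured TCP pose, the force, the opening and the grip force at its end, in the units of the state.
- env.observe(): the state, without advancing time (a new reading comes with each control period).
- imaging.get_image(name): name is "scene" or "side" or "wrist"; returns a dict with "pixels" (384x512x3 uint8, red, green, blue), "depth" (384x512 float32, m along the optical axis (not along the pixel's ray), 0 where there is no reading), "fov_y" (degrees; the focal length in pixels is half the picture's height over the tangent of half this angle, whatever the lens; pixels are square), "cx", "cy" (the principal point, pixels), "distortion" ([k1, k2, p1, p2, k3] as OpenCV has them; the pictures are not rectified), "world_from_camera" (4x4, takes a point from camera to world coordinates). Camera axes: x right, y down, z forward; pixel columns grow to the right and rows downward; lengths in m; the calibration is good to about 2 mm. A picture is of the moment at which its call begins.
- job.close_job(): hands the job in; it is judged then, once.
Trained networks look in the newest picture that a camera, given by its name, has taken for a name from the list of things; names that differ only in an ending like _2 or _b are one class to them, and where a whole thing is asked for, a point or a joint stands for the part that bears it (a point fixed in the world has none). Each returns a list of dicts, best first, with "confidence" (0 to 1); they miss things now and then, are a little off and sometimes report something else, mostly with a low value. They report only what shows in the picture. A call takes as long as a camera call.
- models.outline_of(camera, query): "region" (384x512 bool, what is visible of it) and "bbox" ([centre column, centre row, width, height] in pixels, round what is visible of it).
- models.tip_of(camera, query): "at" ([column, row] in pixels: a listed point, or the origin of a listed thing).
The state is a dict: "time_s": time; "q": joint angles; "qvel": joint speeds; "joint_efforts": joint torques, N m; "position": TCP position; "tool_rot": TCP orientation; "ft_force": force on the tool from outside, world axes, zero at the start; "wrist_torque": the same for the moment, N m; "grip_width": finger opening in m; "gripper_force": force on a finger pad.
Only numpy, scipy, OpenCV 4.12 (cv2) and the standard library are available. Lean on these libraries where they do the work, as an engineer would, in place of code of your own. Each camera call takes 0.05 s, during which the arm holds its last target. There are 200 camera calls.

## Task

Get the recipe cards ready for the cooking video: first stand the egg timer, which is in the way on the recipe board, upright on the chopping board and let go of it. Then slide every recipe card flat along the recipe board under the sprung clip of its own colour, plain end first and straight, until it is fully home against the stop, and let go. When all are in, tilt the stick of the camera remote well over towards the orange dot, hold it there for a good second and let it spring back; do not knock over the small green tin on the way.

Things in the scene. Friction and masses are not known exactly. Their poses are not given: they have to be found in the camera images.
- recipe_board: light wooden board 200 x 350 x 8 mm, fixed to the surface; origin at the centre of its underside, top 8 mm above it; its x axis points away from the robot, to the clip side, and the four clips stand in a row along its far edge, 80 mm apart
- egg_timer: round red and white egg timer, 58 mm across up to 20 mm above its foot, then a dome 52 mm tall in all, 110 g, standing on the recipe board in the way of the cards; origin at the centre of its foot, z up
- chopping_board: brown wooden chopping board to the right, fixed, 200 (x) x 300 (y) mm, 21 mm thick; origin at the centre of its underside; its right half (-y) is partly taken by a lemon and an onion, its left half (+y) is empty
- remote: black camera remote, a fixed 84 x 84 x 34 mm box with a stick on top; origin at the centre of its underside. Its x axis points from the stick to the orange dot (12 mm across) on its top; the other three sides have small grey dots. It may be turned any way round within about 70 degrees of straight ahead
- stick_knob (a point): centre of the round black 26 mm knob on top of the stick, 58 mm above the stick's pivot, 94 mm above the surface when the stick is upright; it follows the stick. The pivot lies 36 mm above the surface over the remote's origin
- stick_fore (a joint): tilt of the stick towards the orange dot, rad: 0 upright, positive towards the dot, stops at +-0.5; springs back to 0 when let go (3.5 N at the knob for 0.45 rad)
- stick_side (a joint): tilt of the stick across that direction, rad: 0 upright, stops at +-0.5, the same spring
- card_red: stiff white recipe card with red patch and grip, 150 (x) x 46 (y) x 5 mm, 70 g; origin at the centre of its underside. An upright grip block, 12 (x) x 30 (y) mm, rises from 5 to 39 mm above the underside, centred at x = -55 mm; the plain end at x = +75 mm goes under the clip. May be absent
- clip_red: clip with a red sprung flap, fixed on the recipe board; origin on the board's top at the foot of the stop's face, mid width; x points the way a card slides in. The flap, 44 mm wide, has its crease 30 mm before the stop, 1.5 mm over the board when empty; its lip ends 54 mm before the stop, 14 mm up. A card pushed along the board lifts it (3 to 9 N) and is home at the stop
- flap_red (a joint): angle of the red clip's flap, rad: 0 shut and empty, about 0.1 with a card under it, spring shut with 2 to 3 N at the crease
- card_blue: stiff white recipe card with blue patch and grip, 150 (x) x 46 (y) x 5 mm, 70 g; origin at the centre of its underside. An upright grip block, 12 (x) x 30 (y) mm, rises from 5 to 39 mm above the underside, centred at x = -55 mm; the plain end at x = +75 mm goes under the clip. May be absent
- clip_blue: clip with a blue sprung flap, fixed on the recipe board; origin on the board's top at the foot of the stop's face, mid width; x points the way a card slides in. The flap, 44 mm wide, has its crease 30 mm before the stop, 1.5 mm over the board when empty; its lip ends 54 mm before the stop, 14 mm up. A card pushed along the board lifts it (3 to 9 N) and is home at the stop
- flap_blue (a joint): angle of the blue clip's flap, rad: 0 shut and empty, about 0.1 with a card under it, spring shut with 2 to 3 N at the crease
- card_yellow: stiff white recipe card with yellow patch and grip, 150 (x) x 46 (y) x 5 mm, 70 g; origin at the centre of its underside. An upright grip block, 12 (x) x 30 (y) mm, rises from 5 to 39 mm above the underside, centred at x = -55 mm; the plain end at x = +75 mm goes under the clip. May be absent
- clip_yellow: clip with a yellow sprung flap, fixed on the recipe board; origin on the board's top at the foot of the stop's face, mid width; x points the way a card slides in. The flap, 44 mm wide, has its crease 30 mm before the stop, 1.5 mm over the board when empty; its lip ends 54 mm before the stop, 14 mm up. A card pushed along the board lifts it (3 to 9 N) and is home at the stop
- flap_yellow (a joint): angle of the yellow clip's flap, rad: 0 shut and empty, about 0.1 with a card under it, spring shut with 2 to 3 N at the crease
- card_green: stiff white recipe card with green patch and grip, 150 (x) x 46 (y) x 5 mm, 70 g; origin at the centre of its underside. An upright grip block, 12 (x) x 30 (y) mm, rises from 5 to 39 mm above the underside, centred at x = -55 mm; the plain end at x = +75 mm goes under the clip. May be absent
- clip_green: clip with a green sprung flap, fixed on the recipe board; origin on the board's top at the foot of the stop's face, mid width; x points the way a card slides in. The flap, 44 mm wide, has its crease 30 mm before the stop, 1.5 mm over the board when empty; its lip ends 54 mm before the stop, 14 mm up. A card pushed along the board lifts it (3 to 9 N) and is home at the stop
- flap_green (a joint): angle of the green clip's flap, rad: 0 shut and empty, about 0.1 with a card under it, spring shut with 2 to 3 N at the crease
- small_tin: small green tin at the left by the cards, 75 mm across, 58 mm tall; a bystander to be left standing; origin at its foot

How it is judged:
By the outcome, as a careful person would: the job done as asked, in the order asked, and still so for the second after the job is handed in, with the robot touching nothing.
Of card_red, card_blue, card_yellow, card_green only 3 to 4 are there at a start; the rules pass over those that are not, and their reading is None.
At some moment in a run one of egg_timer, card_red, card_blue, card_yellow, card_green may be knocked a few centimetres aside while the robot is not near it.
Once in a run the grip may slacken for a moment while it holds something.
It also fails if it takes over 210 s, if anything falls off the work surface, if the arm or the gripper's body presses on something with over 40 N, if the wrist force passes 120 N, or if a joint passes its speed limit or range.

## Working session

There is one attempt and no reset: what is moved stays moved. The work goes in short steps, Python scripts to look and compute and a tool call to move; the robot and the scene stay as the last step left them, time stands still between calls to the robot, and variables do not carry over. Pictures are saved under pics/ and viewed, at most 14 in all, crops included, and the job is handed in when it is done.

Besides the shell and the picture viewer there is one more tool, called after "Emit:" as a command line: name --argument value ..., lists and objects as JSON in quotes. jog_arm: Moves the arm, as the interface text tells. Its arguments: {"type":"object","properties":{"plan":{"type":"string"},"grip_force":{"type":"number"}},"required":["plan"]}

```bash
mkdir -p pics; ls; cat > h.py <<'E'
import numpy as np, cv2
from rig import env, imaging, job, models
def K(im):
    f=192/np.tan(np.radians(im["fov_y"]/2)); return np.array([[f,0,im["cx"]],[0,f,im["cy"]],[0,0,1.]])
def cloud(im):
    h,w=im["depth"].shape
    u,v=np.meshgrid(np.arange(w),np.arange(h))
    n=cv2.undistortPoints(np.stack([u,v],-1).reshape(-1,1,2).astype(float),K(im),np.array(im["distortion"])).reshape(h,w,2)
    d=im["depth"]; P=np.dstack([n*d[...,None],d])
    T=np.array(im["world_from_camera"]); return P@T[:3,:3].T+T[:3,3]
def onplane(im,uv,z):
    n=cv2.undistortPoints(np.array(uv,float).reshape(-1,1,2),K(im),np.array(im["distortion"])).reshape(2)
    T=np.array(im["world_from_camera"]); r=T[:3,:3]@np.array([n[0],n[1],1]); o=T[:3,3]
    return o+r*(z-o[2])/r[2]
def save(im,name):
    cv2.imwrite(f"pics/{name}.png",cv2.cvtColor(im["pixels"],cv2.COLOR_RGB2BGR))
E
python3 - <<'E'
from h import *
np.set_printoptions(precision=3,suppress=True)
o=env.observe(); print(o["position"],o["tool_rot"],o["grip_width"],env.tcp_to_grasp)
ims={c:imaging.get_image(c) for c in("scene","side")}
cv2.imwrite("pics/a.png",np.vstack([cv2.cvtColor(i["pixels"],cv2.COLOR_RGB2BGR) for i in ims.values()])[:, :])
for c in ims: save(ims[c],c); print(c,np.array(ims[c]["world_from_camera"]))
E
```

```text
pics
[ 0.124 -0.535  0.231] [[ 0.974  0.226 -0.   ]
 [ 0.226 -0.974  0.001]
 [ 0.    -0.001 -1.   ]] 0.08519371205626672 -0.0187
scene [[ 0.752 -0.509  0.418 -0.088]
 [-0.659 -0.573  0.487 -0.756]
 [-0.008 -0.642 -0.767  1.279]
 [ 0.     0.     0.     1.   ]]
side [[ 0.988 -0.08   0.132  0.335]
 [-0.154 -0.557  0.816 -1.444]
 [ 0.008 -0.827 -0.563  1.054]
 [ 0.     0.     0.     1.   ]]
```

View pics/scene.png

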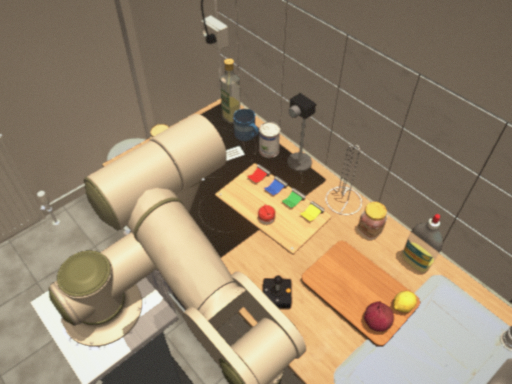

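View pics/side.png

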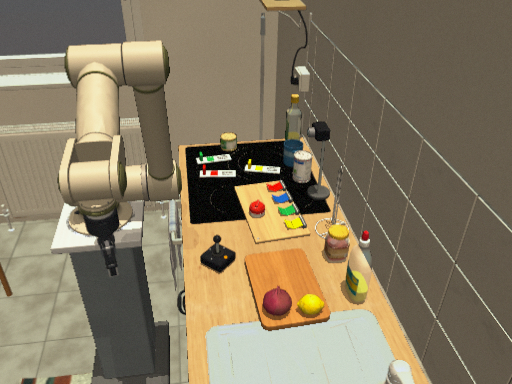

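The side view shows green (213,158), red (217,173) and yellow (262,169) cards, the timer at (257,208), the remote at (218,255), the boards and the tin (229,141). No blue card is visible.

```bash
python3 - <<'E'
from h import *
np.set_printoptions(precision=3,suppress=True)
for c in ("side","scene"):
    im=imaging.get_image(c); P=cloud(im)
    for n in ["recipe_board","egg_timer","chopping_board","remote","stick_knob","card_red","card_blue","card_yellow","card_green","clip_red","clip_blue","clip_green","clip_yellow","small_tin"]:
        r=models.outline_of(c,n)
        t=models.tip_of(c,n)
        s=f"{c} {n} "
        for x in r[:1]:
            m=x["region"]&(im["depth"]>0); Q=P[m]
            s+=f"conf {x['confidence']:.2f} n{m.sum()} med {np.median(Q,0)} lo {np.percentile(Q,3,0)} hi {np.percentile(Q,97,0)} "
            z=np.percentile(Q[:,2],50)
            if n in("recipe_board","chopping_board","card_red","card_yellow","card_green","remote"):
                k=abs(Q[:,2]-z)<.004
                (a,b),(w,h),ang=cv2.minAreaRect((Q[k][:,:2]*1000).astype(np.float32)); s+=f"rect {a:.0f},{b:.0f} {w:.0f}x{h:.0f} {ang:.1f} "
        for x in t[:1]: s+=f"tip {x['confidence']:.2f} {np.array(x['at'])} z0 {onplane(im,x['at'],0)[:2]} z8 {onplane(im,x['at'],.008)[:2]} "
        print(s)
E
```

```text
side recipe_board conf 0.65 n2104 med [ 0.603 -0.111  0.009] lo [ 0.522 -0.225  0.004] hi [0.703 0.101 0.014] rect 616,-55 200x356 6.1 tip 0.55 [272.3 210.8] z0 [ 0.627 -0.063] z8 [ 0.625 -0.073] 
side egg_timer conf 0.75 n234 med [ 0.562 -0.097  0.043] lo [ 0.538 -0.111  0.011] hi [ 0.59  -0.067  0.061] tip 0.56 [255.  214.9] z0 [ 0.559 -0.078] z8 [ 0.557 -0.089] 
side chopping_board conf 0.96 n3909 med [ 0.591 -0.449  0.021] lo [ 0.495 -0.604  0.01 ] hi [ 0.683 -0.318  0.025] rect 589,-456 201x304 3.0 tip 0.81 [285.6 287.9] z0 [ 0.595 -0.454] z8 [ 0.593 -0.462] 
side remote conf 0.86 n710 med [ 0.399 -0.317  0.034] lo [ 0.354 -0.357  0.006] hi [ 0.447 -0.27   0.102] rect 401,-306 86x85 46.3 tip 0.59 [218.7 258.9] z0 [ 0.405 -0.296] z8 [ 0.404 -0.305] 
side stick_knob tip 0.47 [216.5 240.1] z0 [ 0.406 -0.2  ] z8 [ 0.405 -0.21 ] 
side card_red conf 0.74 n289 med [0.442 0.219 0.006] lo [ 0.378  0.194 -0.002] hi [0.515 0.255 0.033] rect 446,223 72x153 75.8 tip 0.57 [217.2 175.5] z0 [0.445 0.211] z8 [0.444 0.199] 
side card_blue 
side card_yellow conf 0.72 n230 med [0.632 0.234 0.006] l
[... 2253 characters left out ...]
0.692 0.082] z8 [0.687 0.077] 
scene clip_blue conf 0.56 n237 med [ 0.681 -0.01   0.017] lo [ 0.642 -0.031  0.004] hi [0.709 0.018 0.027] tip 0.64 [276.5 184.3] z0 [0.694 0.006] z8 [0.689 0.002] 
scene clip_green conf 0.57 n210 med [ 0.689 -0.088  0.018] lo [ 0.651 -0.109  0.009] hi [ 0.712 -0.064  0.029] tip 0.66 [295.6 196.8] z0 [ 0.705 -0.078] z8 [ 0.7   -0.082] 
scene clip_yellow conf 0.52 n240 med [ 0.698 -0.167  0.018] lo [ 0.658 -0.19   0.009] hi [ 0.723 -0.143  0.028] tip 0.58 [315.2 209.8] z0 [ 0.714 -0.161] z8 [ 0.709 -0.165] 
scene small_tin conf 0.65 n138 med [0.519 0.463 0.054] lo [0.486 0.442 0.047] hi [0.549 0.485 0.061] tip 0.63 [262.6 173.3] z0 [0.693 0.077] z8 [0.688 0.072]
```

Emit:
jog_arm --plan "0 0 -7 0 0 0 0;0 0 -7 0 0 0 0;0 0 -7 0 0 0 0;0 0 -7 0 0 0 0;0 0 -7 0 0 0 0;0 0 -7 0 0 0 0;0 0 -7 0 0 0 0;0 0 -7 0 0 0 0;0 0 -7 0 0 0 0;0 0 -7 0 0 0 0"

```text
time_s: 3.83
position: [0.1242, -0.5358, 0.2313]
tool_rot: [[0.115, 0.993, -0.0], [0.993, -0.115, 0.0], [0.0, -0.0, -1.0]]
ft_force: [-0.0, 0.4, 0.3]
grip_width: 0.0851
gripper_force: 0.0
```

Emit:
jog_arm --plan "0 0 -6.25 0 0 0 0;0 0 -6.25 0 0 0 0;0 0 0 2.5 2.98 0 0;0 0 0 2.5 2.98 0 0;0 0 0 2.5 2.98 0 0;0 0 0 2.5 2.98 0 0;0 0 0 2.5 2.98 0 0;0 0 0 2.5 2.98 0 0;0 0 0 2.5 2.98 0 0;0 0 0 2.5 2.98 0 0"

```text
time_s: 4.67
position: [0.3431, -0.3121, 0.2315]
tool_rot: [[-0.096, 0.995, 0.0], [0.995, 0.096, -0.0], [-0.0, 0.0, -1.0]]
ft_force: [0.3, -1.0, -0.2]
grip_width: 0.0854
gripper_force: 0.0
```

Emit:
jog_arm --plan "0 0 0 2.5 2.98 0 0;0 0 0 2.5 2.98 0 0;0 0 0 2.5 2.98 0 0;0 0 0 2.5 2.98 0 0;0 0 0 2.5 2.98 0 0;0 0 0 2.5 2.98 0 0;0 0 0 2.5 2.98 0 0;0 0 0 0 0 0 0"

```text
time_s: 5.33
position: [0.5359, -0.1148, 0.231]
tool_rot: [[-0.102, 0.995, 0.001], [0.995, 0.102, 0.001], [0.001, 0.001, -1.0]]
ft_force: [-0.9, -0.3, 0.4]
grip_width: 0.0852
gripper_force: 0.0
```

```bash
python3 - <<'E'
from h import *
np.set_printoptions(precision=3,suppress=True)
o=env.observe(); print(o["time_s"],o["position"],o["tool_rot"],o["q"])
im=imaging.get_image("wrist"); save(im,"w1"); print(np.array(im["world_from_camera"]))
P=cloud(im)
for n in ["recipe_board","egg_timer","clip_red","clip_blue","clip_green","clip_yellow"]:
    r=models.outline_of("wrist",n); t=models.tip_of("wrist",n)
    for x in r[:1]:
        Q=P[x["region"]&(im["depth"]>0)]; print(n,x["confidence"],x["bbox"],np.percentile(Q,3,0),np.percentile(Q,97,0))
    for x in t[:1]: print(n,"tip",x["confidence"],x["at"],onplane(im,x["at"],.008))
E
```

```text
5.3333 [ 0.536 -0.115  0.231] [[-0.102  0.995  0.001]
 [ 0.995  0.102  0.001]
 [ 0.001  0.001 -1.   ]] [-24.516  21.606  74.714   0.095  83.651 -30.391]
[[ 0.995  0.097  0.029  0.528]
 [ 0.101 -0.958 -0.269 -0.046]
 [ 0.001  0.27  -0.963  0.373]
 [ 0.     0.     0.     1.   ]]
recipe_board 0.9 [330.1, 122.0, 158.0, 244.0] [ 0.521 -0.212  0.006] [0.703 0.077 0.009]
recipe_board tip 0.86 [324.3, 122.2] [ 0.618 -0.05   0.008]
egg_timer 0.63 [285.9, 144.2, 50.5, 47.4] [ 0.539 -0.103  0.034] [ 0.589 -0.054  0.059]
egg_timer tip 0.84 [281.3, 143.8] [ 0.566 -0.084  0.008]
clip_red 0.69 [388.6, 20.8, 68.1, 41.2] [0.634 0.052 0.011] [0.699 0.09  0.026]
clip_red tip 0.92 [399.5, 18.3] [0.687 0.077 0.008]
clip_blue 0.78 [380.9, 88.7, 61.8, 50.6] [ 0.641 -0.027  0.011] [0.706 0.019 0.026]
clip_blue tip 0.61 [389.4, 85.2] [0.692 0.003 0.008]
clip_green 0.98 [369.9, 156.4, 64.5, 43.9] [ 0.648 -0.107  0.011] [ 0.713 -0.061  0.027]
clip_green tip 0.74 [378.8, 153.4] [ 0.698 -0.083  0.008]
clip_yellow 0.74 [363.4, 212.3, 57.5, 43.0] [ 0.655 -0.186  0.01 ] [ 0.722 -0.139  0.026]
clip_yellow tip 0.77 [375.8, 210.6] [ 0.712 -0.164  0.008]
```

Emit:
jog_arm --plan "0 0 0 1.35 1.55 0 0;0 0 0 1.35 1.55 0 0;0 0 0 0 0 4 0;0 0 0 0 0 4 0;0 0 0 0 0 4 0;0 0 0 0 0 4 0;0 0 0 0 0 4 0;0 0 0 0 0 1.5 0;0 0 0 0 0 0.7 0;0 0 0 0 0 0 0"

```text
time_s: 6.82
position: [0.5607, -0.0893, 0.0082]
tool_rot: [[-0.097, 0.995, -0.002], [0.995, 0.097, 0.001], [0.001, -0.002, -1.0]]
ft_force: [-0.5, -0.3, 0.2]
grip_width: 0.0856
gripper_force: 0.0
```

Emit:
jog_arm --plan "0 0 0 0 0 0 255;0 0 0 0 0 0 255;0 0 0 0 0 0 255;0 0 0 0 0 0 255;0 0 0 0 0 0 255;0 0 0 0 0 0 255;0 0 0 0 0 0 255;0 0 0 0 0 0 255;0 0 0 0 0 0 255;0 0 0 0 0 0 255" --grip_force 40

```text
time_s: 7.65
position: [0.5624, -0.0899, 0.0117]
tool_rot: [[-0.097, 0.995, 0.004], [0.995, 0.097, -0.002], [-0.002, 0.004, -1.0]]
ft_force: [-0.4, -0.9, 7.2]
grip_width: 0.0563
gripper_force: 41.1
```

Emit:
jog_arm --plan "0 0 0 0 0 -1.5 255;0 0 0 0 0 -2.5 255;0 0 0 0 0 -4 255;0 0 0 0 0 -4 255;0 0 0 0 0 0 255;0 0 0 -3.6 -0.07 0 255;0 0 0 -3.6 -0.07 0 255;0 0 0 -3.6 -0.07 0 255;0 0 0 -3.6 -0.07 0 255;0 0 0 0 0 0 255"

```text
time_s: 8.48
position: [0.5723, -0.2392, 0.13]
tool_rot: [[-0.092, 0.996, 0.002], [0.996, 0.092, -0.003], [-0.004, 0.002, -1.0]]
ft_force: [-1.2, -0.5, -0.9]
grip_width: 0.0561
gripper_force: 43.2
```

Emit:
jog_arm --plan "0 0 0 -3.6 -0.07 0 255;0 0 0 -3.6 -0.07 0 255;0 0 0 -3.6 -0.07 0 255;0 0 0 -3.6 -0.07 0 255;0 0 0 0 0 0 255;0 0 0 0 0 0 255;0 0 0 0 0 0 255"

```text
time_s: 9.07
position: [0.5833, -0.3762, 0.1297]
tool_rot: [[-0.097, 0.995, 0.0], [0.995, 0.097, 0.0], [0.0, 0.0, -1.0]]
ft_force: [-0.8, -0.7, -0.8]
grip_width: 0.0561
gripper_force: 43.2
```

```bash
python3 - <<'E'
from h import *
np.set_printoptions(precision=4,suppress=True)
o=env.observe(); print(o["time_s"],o["position"],o["grip_width"],o["ft_force"])
im=imaging.get_image("wrist"); save(im,"w2"); 
im=imaging.get_image("side"); save(im,"s2"); P=cloud(im)
r=models.outline_of("side","egg_timer")
for x in r[:1]:
    Q=P[x["region"]&(im["depth"]>0)]; print(x["confidence"],x["bbox"],np.percentile(Q,3,0),np.percentile(Q,97,0))
a=cv2.imread("pics/w2.png");b=cv2.imread("pics/s2.png")[180:380,150:400];b=cv2.resize(b,(480,384))
cv2.imwrite("pics/v2.png",cv2.resize(np.hstack([a,b]),(800,310)))
E
```

```text
9.0667 [ 0.5833 -0.3762  0.1297] 0.056068627964834125 [-0.8258 -0.6562 -0.8063]
```

View pics/v2.png

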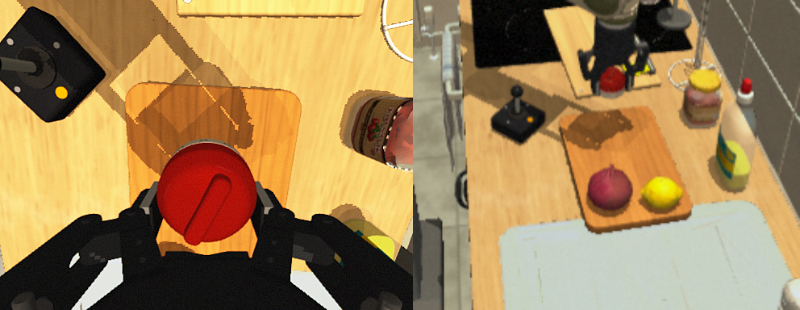

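The wrist picture shows the timer held upright between the pads (around 205,195), over the empty half of the chopping board. The orange dot is at (60,92).

Emit:
jog_arm --plan "0 0 0 0 0 3.5 255;0 0 0 0 0 3.5 255;0 0 0 0 0 2.3 255;0 0 0 0 0 0.6 255;0 0 0 0 0 0.3 255;0 0 0 0 0 0.2 255;0 0 0 0 0 0 255;0 0 0 0 0 0 255"

```text
time_s: 9.88
position: [0.584, -0.377, 0.0272]
tool_rot: [[-0.097, 0.995, 0.002], [0.995, 0.097, -0.002], [-0.002, 0.002, -1.0]]
ft_force: [-0.4, 0.6, -0.9]
grip_width: 0.0561
gripper_force: 43.2
```

Emit:
jog_arm --plan "0 0 0 0 0 0.1 255;0 0 0 0 0 0.1 255;0 0 0 0 0 0 255;0 0 0 0 0 0 255"

```text
time_s: 10.22
position: [0.5837, -0.3769, 0.0247]
tool_rot: [[-0.097, 0.995, 0.001], [0.995, 0.097, -0.001], [-0.001, 0.001, -1.0]]
ft_force: [-1.6, 1.9, 4.8]
grip_width: 0.0563
gripper_force: 43.7
```

Emit:
jog_arm --plan "0 0 0 0 0 0 0;0 0 0 0 0 0 0;0 0 0 0 0 0 0;0 0 0 0 0 0 0;0 0 0 0 0 0 0;0 0 0 0 0 0 0;0 0 0 0 0 -2 0;0 0 0 0 0 -4 0;0 0 0 0 0 -4 0;0 0 0 0 0 -4 0"

```text
time_s: 11.05
position: [0.5831, -0.3764, 0.1649]
tool_rot: [[-0.097, 0.995, -0.001], [0.995, 0.097, 0.001], [0.001, -0.001, -1.0]]
ft_force: [0.3, 0.1, 0.9]
grip_width: 0.0853
gripper_force: 0.0
```

Emit:
jog_arm --plan "0 0 0 0 0 -4 0;0 0 0 0 0 -4 0;0 0 0 4 -0.16 0 0;0 0 0 4 -0.16 0 0;0 0 0 4 -0.16 0 0;0 0 0 4 -0.16 0 0;0 0 0 4 -0.16 0 0;0 0 0 4 -0.16 0 0;0 0 0 4 -0.16 0 0;0 0 0 4 -0.16 0 0"

```text
time_s: 11.88
position: [0.539, -0.0575, 0.2435]
tool_rot: [[-0.096, 0.995, 0.0], [0.995, 0.096, -0.0], [-0.0, 0.0, -1.0]]
ft_force: [0.3, -0.1, -0.1]
grip_width: 0.0854
gripper_force: 0.0
```

Emit:
jog_arm --plan "0 0 0 4 -0.16 0 0;0 0 0 4 -0.16 0 0;0 0 0 4 -0.16 0 0;0 0 0 4 -0.16 0 0;0 0 0 4 -0.16 0 0;0 0 0 4 -0.16 0 0;0 0 0 4 -0.16 0 0;0 0 0 2 -0.16 0 0;0 0 0 0 0 0 0;0 0 0 0 0 0 0"

```text
time_s: 12.72
position: [0.4975, 0.2388, 0.2432]
tool_rot: [[-0.099, 0.995, -0.0], [0.995, 0.099, -0.0], [-0.0, -0.0, -1.0]]
ft_force: [0.7, 0.1, -0.3]
grip_width: 0.0855
gripper_force: 0.0
```

```bash
cat >> h.py <<'E'
def card(im,P,cam,n):
    """yaw & grip centre from the outline's depth points"""
    r=models.outline_of(cam,n)
    if not r: return n,None
    r=r[0]; m=r["region"]&(im["depth"]>0); Q=P[m]
    zf=np.percentile(Q[:,2],30)
    F=Q[abs(Q[:,2]-zf)<.004]; G=Q[Q[:,2]>zf+.018]
    (a,b),(w,h),_=cv2.minAreaRect((F[:,:2]*1000).astype(np.float32))
    G=G[G[:,2]>np.percentile(G[:,2],60)-.003] if len(G) else G
    c=F[:,:2]-F[:,:2].mean(0); v=np.linalg.svd(c,full_matrices=False)[2][0]; v=v*np.sign(v[0])
    gr=cv2.minAreaRect((G[:,:2]*1000).astype(np.float32)) if len(G)>4 else None
    return n,round(r["confidence"],2),r["bbox"],"flat z",round(float(zf),4),"rect",(round(a),round(b),round(w),round(h)),"pca yaw",round(float(np.degrees(np.arctan2(v[1],v[0]))),1),"griprect",gr,"grip z",G[:,2].mean() if len(G) else None
E
python3 - <<'E'
from h import *
np.set_printoptions(precision=4,suppress=True)
o=env.observe(); print(o["time_s"],o["position"],o["tool_rot"][:,1])
im=imaging.get_image("wrist"); save(im,"w3"); P=cloud(im)
for c in("red","green","yellow","blue"):
    print(card(im,P,"wrist","card_"+c)); t=models.tip_of("wrist","card_"+c)
    for x in t[:1]: print("  tip",x["confidence"],x["at"],onplane(im,x["at"],.0))
im=imaging.get_image("side"); save(im,"s3"); P=cloud(im)
for x in models.outline_of("side","egg_timer")[:1]:
    Q=P[x["region"]&(im["depth"]>0)]; print(x["confidence"],x["bbox"],np.percentile(Q,3,0),np.percentile(Q,97,0))
a=cv2.imread("pics/w3.png");b=cv2.imread("pics/s3.png")[130:330,150:400];b=cv2.resize(b,(480,384))
cv2.imwrite("pics/v3.png",cv2.resize(np.hstack([a,b]),(800,310)))
E
```

```text
12.7167 [0.4975 0.2388 0.2432] [ 0.9951  0.0989 -0.0001]
('card_red', 0.82, [219.8, 167.7, 109.3, 49.8], 'flat z', 0.0041, 'rect', (447, 226, 49, 152), 'pca yaw', -8.3, 'griprect', ((392.9443359375, 232.8468017578125), (29.95741081237793, 11.697222709655762), 82.35470581054688), 'grip z', np.float64(0.03787542887746604))
  tip 0.58 [219.6, 168.1] [0.4454 0.224  0.    ]
('card_green', 0.75, [222.1, 74.2, 113.5, 39.9], 'flat z', 0.004, 'rect', (441, 350, 150, 46), 'pca yaw', 6.8, 'griprect', ((386.46209716796875, 343.93927001953125), (12.331820487976074, 29.901926040649414), 5.842362403869629), 'grip z', np.float64(0.037768726302134376))
  tip 0.74 [222.9, 73.7] [0.4419 0.3504 0.    ]
('card_yellow', 0.88, [353.6, 172.0, 111.3, 69.0], 'flat z', 0.0041, 'rect', (640, 236, 47, 151), 'pca yaw', -16.7, 'griprect', ((585.7474365234375, 251.51837158203125), (29.613323211669922, 11.432668685913086), 74.2486572265625), 'grip z', np.float64(0.037840652424574905))
  tip 0.66 [352.3, 176.5] [0.6377 0.2305 0.    ]
('card_blue', None)
0.51 [276.0, 260.1, 20.2, 21.1] [ 0.5534 -0.3988  0.0213] [ 0.6051 -0.3493  0.0728]
```

View pics/v3.png

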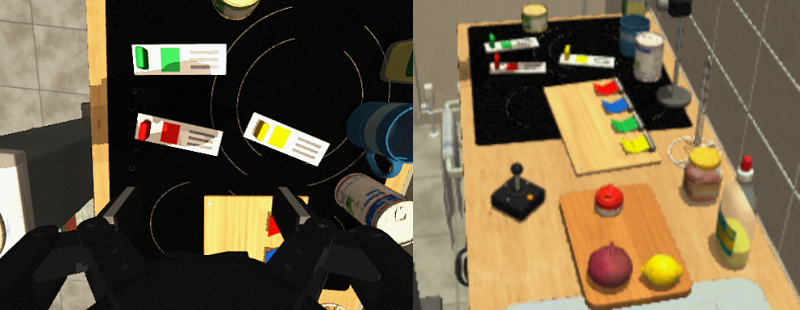

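The left half shows the green (180,58), red (178,134) and yellow (287,138) cards with the grips on their left ends. In the side view the timer stands upright on the chopping board (608,198). Red goes first.

Emit:
jog_arm --plan "0 0 6.85 0 0 0 0;0 0 6.85 0 0 0 0;0 0 0 -0.67 -3.44 0 0;0 0 0 -0.67 -3.44 0 0;0 0 0 -0.67 -3.44 0 0;0 0 0 0 0 3.5 0;0 0 0 0 0 3.5 0;0 0 0 0 0 3.5 0;0 0 0 0 0 0 0;0 0 0 0 0 0 0"

```text
time_s: 14.1
position: [0.3927, 0.2326, 0.1383]
tool_rot: [[0.142, 0.99, -0.002], [0.99, -0.142, -0.001], [-0.001, -0.002, -1.0]]
ft_force: [-0.0, 0.1, 0.7]
grip_width: 0.0852
gripper_force: 0.0
```

```bash
python3 - <<'E'
from h import *
o=env.observe(); print(o["time_s"],o["position"],o["tool_rot"])
im=imaging.get_image("wrist"); P=cloud(im)
for c in("red","green","yellow"): print(card(im,P,"wrist","card_"+c))
E
```

```text
14.1 [0.39266809 0.23261314 0.13826252] [[ 1.41829903e-01  9.89887969e-01 -2.46732630e-03]
 [ 9.89890503e-01 -1.41831991e-01 -6.91798367e-04]
 [-1.03474868e-03 -2.34426517e-03 -9.99996717e-01]]
('card_red', 0.63, [310.9, 179.7, 150.2, 44.4], 'flat z', 0.0041, 'rect', (447, 226, 47, 150), 'pca yaw', -7.6, 'griprect', ((392.674560546875, 233.5334930419922), (28.949819564819336, 11.760217666625977), 84.99786376953125), 'grip z', np.float64(0.0379176375676748))
('card_green', 0.9, [292.1, 48.8, 167.9, 97.5], 'flat z', 0.0039, 'rect', (442, 350, 152, 47), 'pca yaw', 6.9, 'griprect', ((386.418701171875, 343.6641845703125), (11.909549713134766, 29.098432540893555), 6.005619049072266), 'grip z', np.float64(0.03778155892493858))
('card_yellow', 0.56, [465.6, 139.2, 92.9, 57.2], 'flat z', 0.0043, 'rect', (612, 244, 46, 97), 'pca yaw', -20.4, 'griprect', ((585.5753173828125, 251.826416015625), (29.951913833618164, 13.11813735961914), 74.79414367675781), 'grip z', np.float64(0.03769310559066122))
```

Emit:
jog_arm --plan "0 0 0 0 0 4 0;0 0 0 0 0 4 0;0 0 0 0 0 3.5 0;0 0 0 0 0 1.3 0;0 0 0 0 0 0 0;0 0 0 0 0 0 255;0 0 0 0 0 0 255;0 0 0 0 0 0 255;0 0 0 0 0 0 255;0 0 0 0 0 0 255" --grip_force 60

```text
time_s: 15.13
position: [0.3933, 0.2329, 0.0112]
tool_rot: [[0.142, 0.99, 0.002], [0.99, -0.142, 0.001], [0.001, 0.002, -1.0]]
ft_force: [0.3, 0.1, 0.3]
grip_width: 0.0255
gripper_force: 0.0
```

Emit:
jog_arm --plan "0 0 0 0 0 0 255;0 0 0 0 0 0 255;0 0 0 0 0 0 255;0 0 0 0 0 0 255;0 0 0 0 0 0 255;0 0 0 0 0 0 255;0 0 0 0 0 0 255"

```text
time_s: 15.72
position: [0.3933, 0.2329, 0.011]
tool_rot: [[0.142, 0.99, 0.001], [0.99, -0.142, 0.0], [0.001, 0.001, -1.0]]
ft_force: [-0.6, 0.6, 6.7]
grip_width: 0.0113
gripper_force: 59.4
```

Emit:
jog_arm --plan "0 0 0 0 0 -1 255;0 0 0 0 0 -2 255;0 0 0 0 0 -2 255;0 0 -6.88 0 0 0 255;0 0 -6.88 0 0 0 255;0 0 0 -3.66 1.58 0 255;0 0 0 -3.66 1.58 0 255;0 0 0 -3.66 1.58 0 255;0 0 0 -3.66 1.58 0 255;0 0 0 -3.66 1.58 0 255"

```text
time_s: 16.55
position: [0.4899, 0.0565, 0.0605]
tool_rot: [[-0.098, 0.995, 0.0], [0.995, 0.098, 0.0], [0.0, 0.0, -1.0]]
ft_force: [1.2, 0.9, 0.1]
grip_width: 0.0113
gripper_force: 58.5
```

Emit:
jog_arm --plan "0 0 0 0 0 0 255;0 0 0 0 0 0 255"

```text
time_s: 16.72
position: [0.4901, 0.0567, 0.0602]
tool_rot: [[-0.094, 0.996, 0.0], [0.996, 0.094, 0.0], [0.0, 0.0, -1.0]]
ft_force: [-0.8, 0.9, -1.0]
grip_width: 0.011
gripper_force: 58.5
```

```bash
python3 - <<'E'
from h import *
o=env.observe(); print(o["time_s"],o["position"],o["tool_rot"],o["grip_width"])
im=imaging.get_image("wrist"); save(im,"w4"); P=cloud(im)
print(card(im,P,"wrist","card_red"))
for n in ["clip_red","clip_blue","clip_green","clip_yellow"]:
    r=models.outline_of("wrist",n); t=models.tip_of("wrist",n)
    for x in r[:1]:
        Q=P[x["region"]&(im["depth"]>0)]; print(n,x["confidence"],x["bbox"],np.percentile(Q,2,0),np.percentile(Q,98,0),cv2.minAreaRect((Q[:,:2]*1000).astype(np.float32)))
    for x in t[:1]: print(n,"tip",x["confidence"],x["at"],onplane(im,x["at"],.008))
E
```

```text
16.7167 [0.49005121 0.05666566 0.06022754] [[-9.43721538e-02  9.95536985e-01  8.85932789e-05]
 [ 9.95536989e-01  9.43721516e-02  2.89487874e-05]
 [ 2.04588502e-05  9.09298455e-05 -9.99999996e-01]] 0.011001223931737199
('card_red', 0.73, [352.1, 240.1, 263.4, 93.4], 'flat z', 0.0532, 'rect', (543, 63, 150, 47), 'pca yaw', 0.1, 'griprect', ((503.0853576660156, 57.436763763427734), (30.647016525268555, 43.22449493408203), 89.32698059082031), 'grip z', np.float64(0.08732715240590691))
clip_red 0.8 [489.1, 206.3, 45.9, 61.4] [0.6309531  0.05441897 0.0105272 ] [0.67515373 0.0951035  0.02249169] ((646.5022583007812, 73.06764221191406), (60.42799377441406, 44.06373596191406), 5.353014945983887)
clip_blue 0.65 [475.4, 305.2, 73.2, 74.4] [ 0.63844582 -0.0256372   0.01051988] [0.69712546 0.01829602 0.02433165] ((668.90478515625, -6.246925354003906), (61.85596466064453, 54.686100006103516), 5.052542209625244)
clip_blue tip 0.57 [496.2, 293.6] [ 0.69499279 -0.0012106   0.008     ]
```

View pics/w4.png

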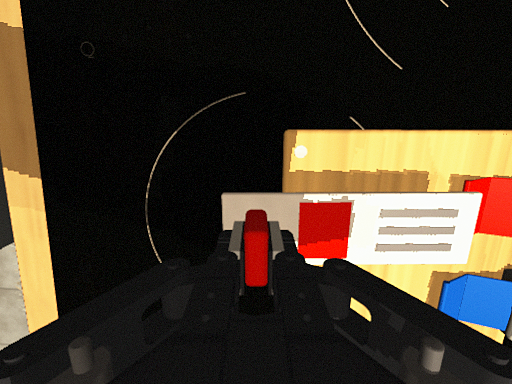

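The card is level and straight in the gripper, in line with the red flap (490,207).

Emit:
jog_arm --plan "0 0 0 0 0 2 255;0 0 0 0 0 1.5 255;0 0 0 0 0 0.4 255;0 0 0 0 0 0.1 255;0 0 0 0 0 0.1 255;0 0 0 0 0 0 255"

```text
time_s: 17.72
position: [0.4898, 0.0584, 0.0199]
tool_rot: [[-0.098, 0.995, 0.001], [0.995, 0.098, -0.0], [-0.0, 0.001, -1.0]]
ft_force: [-0.2, 0.2, -1.0]
grip_width: 0.011
gripper_force: 58.5
```

Emit:
jog_arm --plan "0 0 0 0 0 0.1 255;0 0 0 0 0 0 255;0 0 0 0 0 0 255"

```text
time_s: 17.97
position: [0.4899, 0.0583, 0.019]
tool_rot: [[-0.098, 0.995, 0.002], [0.995, 0.098, -0.0], [-0.0, 0.002, -1.0]]
ft_force: [-1.3, 1.0, 5.9]
grip_width: 0.0114
gripper_force: 59.4
```

Emit:
jog_arm --plan "0 0 0 0 1 0 255;0 0 0 0 0.8 0 255;0 0 0 0 0.8 0 255;0 0 0 0 0 0 255"

```text
time_s: 18.3
position: [0.5165, 0.0609, 0.0191]
tool_rot: [[-0.098, 0.995, 0.002], [0.995, 0.098, -0.0], [-0.0, 0.002, -1.0]]
ft_force: [1.5, -1.0, 5.1]
grip_width: 0.0111
gripper_force: 59.6
```

Emit:
jog_arm --plan "0 0 0 0 0.7 0 255;0 0 0 0 0.7 0 255;0 0 0 0 0.7 0 255;0 0 0 0 0.5 0 255;0 0 0 0 0 0 255"

```text
time_s: 18.72
position: [0.5395, 0.0636, 0.019]
tool_rot: [[-0.098, 0.995, -0.004], [0.995, 0.098, 0.0], [0.0, -0.004, -1.0]]
ft_force: [-8.8, 0.6, 12.5]
grip_width: 0.0109
gripper_force: 60.9
```

Emit:
jog_arm --plan "0 0 0 0 0.5 0 255;0 0 0 0 0.4 0 255;0 0 0 0 0.3 0 255;0 0 0 0 0 0 255"

```text
time_s: 19.05
position: [0.551, 0.0648, 0.019]
tool_rot: [[-0.098, 0.995, -0.005], [0.995, 0.098, 0.0], [0.0, -0.005, -1.0]]
ft_force: [-11.7, -0.5, 13.2]
grip_width: 0.0112
gripper_force: 61.1
```

Emit:
jog_arm --plan "0 0 0 0 0.2 0 255;0 0 0 0 0.2 0 255;0 0 0 0 0 0 255"

```text
time_s: 19.3
position: [0.5547, 0.0651, 0.019]
tool_rot: [[-0.098, 0.995, -0.005], [0.995, 0.098, -0.0], [0.0, -0.005, -1.0]]
ft_force: [-12.4, -1.4, 14.1]
grip_width: 0.0112
gripper_force: 61.2
```

Emit:
jog_arm --plan "0 0 0 0 0.2 0 255;0 0 0 0 0 0 255"

```text
time_s: 19.47
position: [0.5566, 0.0653, 0.019]
tool_rot: [[-0.098, 0.995, -0.005], [0.995, 0.098, -0.0], [0.001, -0.005, -1.0]]
ft_force: [-12.5, -0.7, 13.7]
grip_width: 0.0113
gripper_force: 61.2
```

Emit:
jog_arm --plan "0 0 0 0 0.2 0 255;0 0 0 0 0 0 255"

```text
time_s: 19.63
position: [0.5586, 0.0655, 0.019]
tool_rot: [[-0.098, 0.995, -0.005], [0.995, 0.098, -0.0], [0.0, -0.005, -1.0]]
ft_force: [-13.3, -0.4, 13.7]
grip_width: 0.0112
gripper_force: 61.2
```

Emit:
jog_arm --plan "0 0 0 0 0.15 0 255;0 0 0 0 0 0 255"

```text
time_s: 19.8
position: [0.5591, 0.0656, 0.019]
tool_rot: [[-0.098, 0.995, -0.008], [0.995, 0.098, -0.0], [0.001, -0.008, -1.0]]
ft_force: [-18.3, -2.2, 17.3]
grip_width: 0.0111
gripper_force: 61.6
```

Emit:
jog_arm --plan "0 0 0 0 0.15 0 255;0 0 0 0 0 0 255;0 0 0 0 0 0 255"

```text
time_s: 20.05
position: [0.5591, 0.0656, 0.019]
tool_rot: [[-0.099, 0.995, -0.011], [0.995, 0.099, -0.001], [0.001, -0.011, -1.0]]
ft_force: [-24.4, -3.6, 22.0]
grip_width: 0.0112
gripper_force: 62.3
```

Emit:
jog_arm --plan "0 0 0 0 -0.15 0 255;0 0 0 0 0 0 120;0 0 0 0 0 0 0;0 0 0 0 0 0 0;0 0 0 0 0 0 0;0 0 0 0 0 0 0;0 0 0 0 0 -1 0;0 0 0 0 0 -3.5 0;0 0 0 0 0 -4 0;0 0 0 0 0 -4 0"

```text
time_s: 20.88
position: [0.5621, 0.0656, 0.1453]
tool_rot: [[-0.098, 0.995, -0.001], [0.995, 0.098, 0.0], [0.0, -0.001, -1.0]]
ft_force: [0.8, -0.3, 0.1]
grip_width: 0.0851
gripper_force: 0.0
```

Emit:
jog_arm --plan "0 0 0 3.67 -1.81 0 0;0 0 0 3.67 -1.81 0 0;0 0 0 3.67 -1.81 0 0;0 0 0 3.67 -1.81 0 0;0 0 0 3.67 -1.81 0 0;0 0 0 3.67 -1.81 0 0;0 0 0 3.67 -1.81 0 0;0 0 0 3.67 -1.81 0 0;0 0 -0.6 0 0 0 0;0 0 0 0 0 0 0"

```text
time_s: 21.72
position: [0.3886, 0.345, 0.144]
tool_rot: [[-0.112, 0.994, 0.001], [0.994, 0.112, 0.0], [0.0, 0.001, -1.0]]
ft_force: [0.8, -0.8, -0.1]
grip_width: 0.0852
gripper_force: 0.0
```

```bash
python3 - <<'E'
from h import *
o=env.observe(); print(o["time_s"],o["position"],o["tool_rot"],o["grip_width"])
im=imaging.get_image("wrist"); P=cloud(im)
for c in("green","yellow"): print(card(im,P,"wrist","card_"+c))
im=imaging.get_image("side"); save(im,"s5"); P=cloud(im)
for c in("red","yellow","green"): print(card(im,P,"side","card_"+c))
cv2.imwrite("pics/v5.png",cv2.resize(cv2.imread("pics/s5.png")[130:290,180:380],(800,640))[:600])
E
```

```text
21.7167 [0.38859416 0.3450125  0.14399744] [[-1.12493468e-01  9.93652207e-01  7.15479715e-04]
 [ 9.93652438e-01  1.12493271e-01  3.09855832e-04]
 [ 2.27402278e-04  7.45794921e-04 -9.99999696e-01]] 0.08523240035775942
('card_green', 0.74, [318.3, 218.4, 138.2, 59.9], 'flat z', 0.0042, 'rect', (462, 312, 150, 47), 'pca yaw', 13.0, 'griprect', ((407.9256591796875, 299.1434020996094), (11.801115036010742, 28.50035285949707), 13.728584289550781), 'grip z', np.float64(0.03794844176857892))
('card_yellow', 0.72, [453.6, 281.0, 116.9, 56.6], 'flat z', 0.0043, 'rect', (644, 245, 26, 157), 'pca yaw', -16.1, 'griprect', ((515.9898071289062, 313.7926025390625), (14.66925048828125, 183.64105224609375), 53.13932418823242), 'grip z', np.float64(0.07906906398377833))
('card_red', 0.79, [264.2, 187.2, 41.2, 10.7], 'flat z', 0.0123, 'rect', (590, 75, 108, 70), 'pca yaw', 4.6, 'griprect', ((557.438720703125, 59.56903076171875), (12.673090934753418, 28.253040313720703), 4.2816386222839355), 'grip z', np.float64(0.046548756825057575))
('card_yellow', 0.57, [263.6, 167.4, 34.1, 11.9], 'flat z', 0.0048, 'rect', (637, 235, 61, 151), 'pca yaw', -16.6, 'griprect', ((583.3568725585938, 242.12100219726562), (20.1119441986084, 8.423849105834961), 81.74803924560547), 'grip z', np.float64(0.039908587436805226))
('card_green', 0.5, [221.0, 163.1, 32.4, 14.3], 'flat z', 0.0052, 'rect', (460, 306, 150, 55), 'pca yaw', 16.1, 'griprect', ((409.016357421875, 286.1383361816406), (8.723051071166992, 15.360321998596191), 19.751148223876953), 'grip z', np.float64(0.037134675954077406))
```

View pics/v5.png

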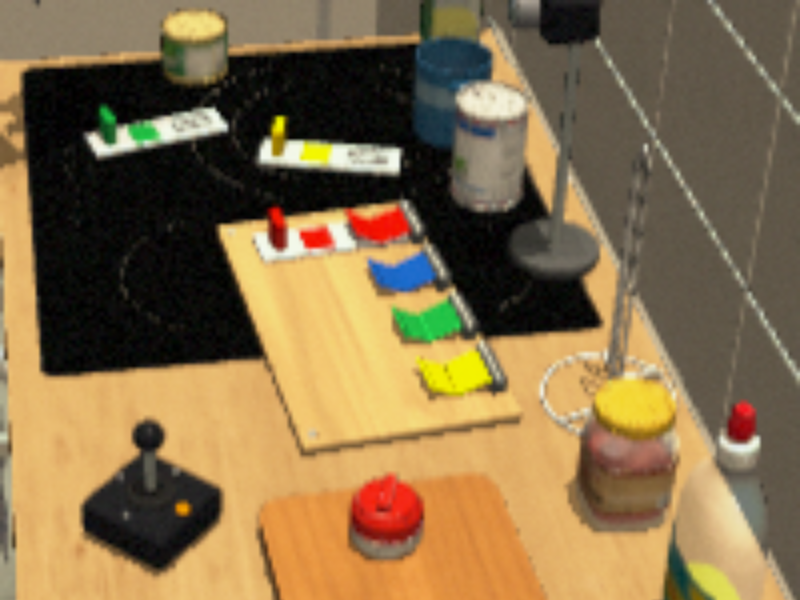

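Red is home and straight under its clip, at (330,232). The green card was knocked and now lies at (155,130) in the enlarged view, with its grip at (0.408, 0.299) and a yaw of 13°.

Emit:
jog_arm --plan "0 0 -6.85 0 0 0 0;0 0 0 -2.45 0.43 0 0;0 0 0 -2.45 0.43 0 0;0 0 0 0 0 4 0;0 0 0 0 0 4 0;0 0 0 0 0 3.8 0;0 0 0 0 0 1.5 0;0 0 0 0 0 0 0;0 0 0 0 0 0 255;0 0 0 0 0 0 255"

```text
time_s: 22.9
position: [0.4102, 0.2979, 0.0116]
tool_rot: [[-0.226, 0.974, 0.002], [0.974, 0.226, 0.001], [0.0, 0.002, -1.0]]
ft_force: [0.2, -0.1, 0.5]
grip_width: 0.0639
gripper_force: 0.0
```

Emit:
jog_arm --plan "0 0 0 0 0 0 255;0 0 0 0 0 0 255;0 0 0 0 0 0 255;0 0 0 0 0 0 255;0 0 0 0 0 0 255;0 0 0 0 0 0 255;0 0 0 0 0 0 255;0 0 0 0 0 0 255;0 0 0 0 0 0 255"

```text
time_s: 23.65
position: [0.4096, 0.298, 0.0111]
tool_rot: [[-0.226, 0.974, 0.001], [0.974, 0.226, 0.001], [0.0, 0.001, -1.0]]
ft_force: [0.3, -0.8, 6.4]
grip_width: 0.0112
gripper_force: 59.7
```

Emit:
jog_arm --plan "0 0 0 0 0 -1 255;0 0 0 0 0 -2.5 255;0 0 0 0 0 -3 255;0 0 7 0 0 0 255;0 0 0.45 0 0 0 255;0 0 0 -4 0.58 0 255;0 0 0 -4 0.58 0 255;0 0 0 -4 0.58 0 255;0 0 0 -4 0.58 0 255;0 0 0 -4 0.58 0 255"

```text
time_s: 24.48
position: [0.4571, 0.0998, 0.0746]
tool_rot: [[-0.101, 0.995, -0.002], [0.995, 0.101, 0.0], [0.0, -0.002, -1.0]]
ft_force: [1.3, 0.4, -0.2]
grip_width: 0.0108
gripper_force: 58.6
```

Emit:
jog_arm --plan "0 0 0 -4 0.58 0 255;0 0 0 -4 0.58 0 255;0 0 0 -4 0.58 0 255;0 0 0 -4 0.58 0 255;0 0 0 -4 0.58 0 255;0 0 0 0 0 0 255;0 0 0 0 0 0 255"

```text
time_s: 25.07
position: [0.5057, -0.0963, 0.0742]
tool_rot: [[-0.097, 0.995, -0.002], [0.995, 0.097, 0.001], [0.001, -0.002, -1.0]]
ft_force: [-1.1, 0.6, -1.0]
grip_width: 0.0109
gripper_force: 58.6
```

```bash
python3 - <<'E'
from h import *
o=env.observe(); print(o["time_s"],o["position"],o["tool_rot"],o["grip_width"])
im=imaging.get_image("wrist"); save(im,"w6"); P=cloud(im)
print(card(im,P,"wrist","card_green"))
for n in ["clip_blue","clip_green","clip_yellow"]:
    r=models.outline_of("wrist",n)
    for x in r[:1]:
        Q=P[x["region"]&(im["depth"]>0)]; print(n,x["confidence"],x["bbox"],cv2.minAreaRect((Q[:,:2]*1000).astype(np.float32)))
im=imaging.get_image("scene"); P=cloud(im)
print(card(im,P,"scene","card_green"))
E
```

```text
25.0667 [ 0.50571225 -0.09630976  0.07424129] [[-9.68242243e-02  9.95300098e-01 -1.66846866e-03]
 [ 9.95301071e-01  9.68255973e-02  7.62589315e-04]
 [ 9.20555695e-04 -1.58679153e-03 -9.99998317e-01]] 0.010928741014593029
('card_green', None)
clip_blue 0.56 [486.2, 102.7, 50.0, 71.9] ((658.9900512695312, -5.401071548461914), (42.40724182128906, 45.659873962402344), 5.243775367736816)
clip_green 0.61 [478.4, 211.4, 66.8, 63.8] ((667.9363403320312, -84.86782836914062), (75.08032989501953, 51.23583221435547), 1.3218510150909424)
clip_yellow 0.67 [469.9, 301.4, 84.3, 65.4] ((658.6300659179688, -143.95901489257812), (59.32535171508789, 236.7852020263672), 69.2507095336914)
('card_green', 0.56, [266.6, 209.3, 35.9, 31.7], 'flat z', 0.0665, 'rect', (559, -92, 149, 43), 'pca yaw', 9.4, 'griprect', ((519.08984375, -105.67325592041016), (39.597389221191406, 7.142265796661377), 6.345743656158447), 'grip z', np.float64(0.10424709379946602))
```

View pics/w6.png

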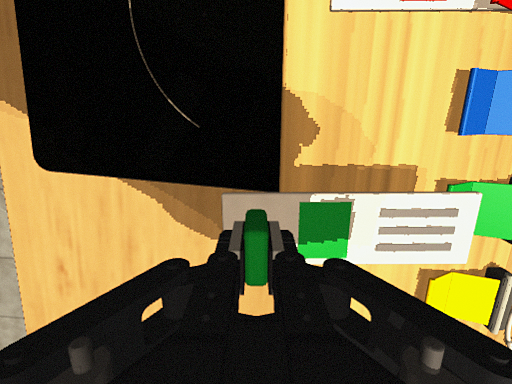

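```bash
python3 - <<'E'
from h import *
im=imaging.get_image("wrist"); P=cloud(im); z=P[...,2]
m=(z>.06)&(z<.073)&(im["pixels"].min(-1)>90)
n,l,st,_=cv2.connectedComponentsWithStats(m.astype(np.uint8)); k=1+st[1:,4].argmax(); Q=P[l==k]
print(st[k],cv2.minAreaRect((Q[:,:2]*1000).astype(np.float32)),Q[:,2].mean())
for k2,lo in(("green",(0,1,0)),("blue",(0,0,1))):
    px=im["pixels"].astype(int); R,G,B=px[...,0],px[...,1],px[...,2]
    c=((G>R+40)&(G>B+40)) if k2=="green" else ((B>R+40)&(B>G+30))
    c&=(z>.006)&(z<.03); Q=P[c]; print(k2,c.sum(),cv2.minAreaRect((Q[:,:2]*1000).astype(np.float32)))
E
```

```text
[  221   192   261    73 11585] ((559.35791015625, -87.16549682617188), (149.76364135742188, 46.478981018066406), 5.912920951843262) 0.06850958083508187
green 2010 ((674.6570434570312, -85.09101867675781), (57.860260009765625, 43.90917205810547), 5.327786922454834)
blue 3159 ((659.78955078125, -5.8439483642578125), (43.845245361328125, 44.015869140625), 5.422783851623535)
```

The card is level in the gripper, but it needs to move 9 mm towards -y to line up with the green flap (480,211).

Emit:
jog_arm --plan "0 0 0 -0.9 0 0 255;0 0 0 0 0 2.5 255;0 0 0 0 0 2 255;0 0 0 0 0 0.7 255;0 0 0 0 0 0.2 255;0 0 0 0 0 0.1 255;0 0 0 0 0 0 255;0 0 0 0 0 0 255"

```text
time_s: 26.13
position: [0.5074, -0.1038, 0.0212]
tool_rot: [[-0.098, 0.995, 0.002], [0.995, 0.098, -0.001], [-0.001, 0.001, -1.0]]
ft_force: [-0.7, 0.2, -0.5]
grip_width: 0.0108
gripper_force: 58.5
```

```bash
python3 - <<'E'
from h import *
im=imaging.get_image("wrist"); P=cloud(im); z=P[...,2]; print(env.observe()["position"])
m=(z>.004)&(z<.02)&(im["pixels"].min(-1)>110)
n,l,st,_=cv2.connectedComponentsWithStats(m.astype(np.uint8)); k=1+st[1:,4].argmax(); Q=P[l==k]
print(st[k],cv2.minAreaRect((Q[:,:2]*1000).astype(np.float32)),Q[:,2].mean())
px=im["pixels"].astype(int); R,G,B=px[...,0],px[...,1],px[...,2]
c=((G>R+40)&(G>B+40))&(z<.03); c[:,:400]=0
Q=P[c]; print(c.sum(),cv2.minAreaRect((Q[:,:2]*1000).astype(np.float32)))
E
```

```text
[ 0.50736956 -0.10378681  0.0211834 ]
[  222     0   290   321 47898] ((601.5685424804688, -52.5521240234375), (170.317138671875, 210.9930877685547), 71.59379577636719) 0.009012365258942535
502 ((647.8322143554688, -92.33590698242188), (13.53316593170166, 38.73856735229492), 24.547321319580078)
```

Emit:
jog_arm --plan "0 0 0 -0.12 0 0.1 255;0 0 0 0 0 0.1 255;0 0 0 0 0 0 255;0 0 0 0 0 0 255"

```text
time_s: 26.52
position: [0.5073, -0.1051, 0.019]
tool_rot: [[-0.098, 0.995, 0.001], [0.995, 0.098, -0.001], [-0.001, 0.001, -1.0]]
ft_force: [-2.1, -0.9, 5.9]
grip_width: 0.0113
gripper_force: 59.4
```

```bash
python3 - <<'E'
from h import *
im=imaging.get_image("wrist"); P=cloud(im); z=P[...,2]; print(env.observe()["position"],env.observe()["ft_force"])
px=im["pixels"].astype(int); R,G,B=px[...,0],px[...,1],px[...,2]
m=(abs(z-.0125)<.01)&(R-B<50)&(R>110)&(B>110)
n,l,st,_=cv2.connectedComponentsWithStats(m.astype(np.uint8)); k=1+st[1:,4].argmax(); Q=P[l==k]
print(st[k],cv2.minAreaRect((Q[:,:2]*1000).astype(np.float32)),Q[:,2].mean())
save(im,"w7")
E
```

```text
[ 0.50733429 -0.10509657  0.01905615] [-2.10185688 -0.11137129  5.00722057]
[ 309  192  174   72 8831] ((587.903564453125, -95.8236083984375), (103.6266860961914, 46.0745849609375), 6.00629186630249) 0.012504106371069029
```

Emit:
jog_arm --plan "0 0 0 0.17 0 0 255;0 0 0 0 0.8 0 255;0 0 0 0 0.8 0 255;0 0 0 0 0.8 0 255;0 0 0 0 0 0 255"

```text
time_s: 26.98
position: [0.5319, -0.1007, 0.0191]
tool_rot: [[-0.098, 0.995, 0.001], [0.995, 0.098, -0.001], [-0.001, 0.001, -1.0]]
ft_force: [1.4, 0.6, 5.0]
grip_width: 0.0111
gripper_force: 59.7
```

Emit:
jog_arm --plan "0 0 0 0 0.7 0 255;0 0 0 0 0.7 0 255;0 0 0 0 0.7 0 255;0 0 0 0 0.5 0 255;0 0 0 0 0 0 255"

```text
time_s: 27.4
position: [0.5556, -0.098, 0.0191]
tool_rot: [[-0.098, 0.995, -0.003], [0.995, 0.098, 0.0], [0.0, -0.003, -1.0]]
ft_force: [-8.5, -0.0, 12.0]
grip_width: 0.011
gripper_force: 61.1
```

Emit:
jog_arm --plan "0 0 0 0 0.5 0 255;0 0 0 0 0.5 0 255;0 0 0 0 0.4 0 255;0 0 0 0 0 0 255"

```text
time_s: 27.73
position: [0.5693, -0.0966, 0.0191]
tool_rot: [[-0.098, 0.995, -0.003], [0.995, 0.098, 0.0], [0.0, -0.003, -1.0]]
ft_force: [-10.8, -0.8, 12.8]
grip_width: 0.0109
gripper_force: 61.1
```

Emit:
jog_arm --plan "0 0 0 0 0.2 0 255;0 0 0 0 0 0 255"

```text
time_s: 27.9
position: [0.5708, -0.0965, 0.0191]
tool_rot: [[-0.098, 0.995, -0.004], [0.995, 0.098, 0.0], [0.001, -0.004, -1.0]]
ft_force: [-13.0, -0.7, 12.7]
grip_width: 0.0112
gripper_force: 61.3
```

Emit:
jog_arm --plan "0 0 0 0 0.2 0 255;0 0 0 0 0.15 0 255;0 0 0 0 0 0 255"

```text
time_s: 28.15
position: [0.5742, -0.0961, 0.0191]
tool_rot: [[-0.098, 0.995, -0.004], [0.995, 0.098, 0.0], [0.001, -0.004, -1.0]]
ft_force: [-12.9, -0.2, 13.5]
grip_width: 0.0107
gripper_force: 61.3
```

Emit:
jog_arm --plan "0 0 0 0 0.15 0 255;0 0 0 0 0 0 255"

```text
time_s: 28.32
position: [0.5744, -0.0961, 0.0191]
tool_rot: [[-0.098, 0.995, -0.007], [0.995, 0.098, 0.0], [0.001, -0.007, -1.0]]
ft_force: [-18.9, -3.2, 18.8]
grip_width: 0.0109
gripper_force: 61.8
```

Emit:
jog_arm --plan "0 0 0 0 0.15 0 255;0 0 0 0 0 0 255"

```text
time_s: 28.48
position: [0.5744, -0.096, 0.0191]
tool_rot: [[-0.099, 0.995, -0.011], [0.995, 0.099, 0.0], [0.001, -0.011, -1.0]]
ft_force: [-27.0, -4.0, 22.8]
grip_width: 0.0112
gripper_force: 62.4
```

Emit:
jog_arm --plan "0 0 0 0 -0.15 0 255;0 0 0 0 0 0 120;0 0 0 0 0 0 0;0 0 0 0 0 0 0;0 0 0 0 0 0 0;0 0 0 0 0 0 0;0 0 0 0 0 -1 0;0 0 0 0 0 -3.5 0;0 0 0 0 0 -4 0;0 0 0 0 0 -4 0"

```text
time_s: 29.32
position: [0.5771, -0.0959, 0.1453]
tool_rot: [[-0.098, 0.995, -0.001], [0.995, 0.098, 0.0], [0.001, -0.001, -1.0]]
ft_force: [0.4, -0.3, 0.5]
grip_width: 0.0856
gripper_force: 0.0
```

Emit:
jog_arm --plan "0 0 0 3.83 0.5 0 0;0 0 0 3.83 0.5 0 0;0 0 0 3.83 0.5 0 0;0 0 0 3.83 0.5 0 0;0 0 0 3.83 0.5 0 0;0 0 0 3.83 0.5 0 0;0 0 0 3.83 0.5 0 0;0 0 0 3.83 0.5 0 0;0 0 0 3.83 0.5 0 0;0 0 0 0 0 0 0"

```text
time_s: 30.15
position: [0.5876, 0.2576, 0.1439]
tool_rot: [[-0.104, 0.995, 0.001], [0.995, 0.104, 0.002], [0.002, 0.001, -1.0]]
ft_force: [0.2, 0.4, 0.2]
grip_width: 0.0855
gripper_force: 0.0
```

Emit:
jog_arm --plan "0 0 7 0 0 0 0;0 0 7 0 0 0 0;0 0 7 0 0 0 0;0 0 0.8 0 0 0 0;0 0 0 0 0 0 0;0 0 0 0 0 0 0"

```text
time_s: 30.65
position: [0.5886, 0.2511, 0.1437]
tool_rot: [[0.276, 0.961, 0.0], [0.961, -0.276, 0.0], [0.0, 0.0, -1.0]]
ft_force: [0.4, -0.3, 0.3]
grip_width: 0.0854
gripper_force: 0.0
```

```bash
python3 - <<'E'
from h import *
o=env.observe(); print(o["time_s"],o["position"],o["tool_rot"],o["grip_width"])
im=imaging.get_image("wrist"); save(im,"w8");P=cloud(im)
print(card(im,P,"wrist","card_yellow"))
im=imaging.get_image("side"); save(im,"s8"); P=cloud(im)
for c in("red","yellow","green"): print(card(im,P,"side","card_"+c))
a=cv2.imread("pics/w8.png");b=cv2.imread("pics/s8.png")[130:290,180:380];b=cv2.resize(b,(480,384))
cv2.imwrite("pics/v8.png",cv2.resize(np.hstack([a,b]),(800,310)))
E
```

```text
30.65 [0.58862159 0.25114137 0.14367175] [[ 2.75713148e-01  9.61239925e-01  2.57752723e-04]
 [ 9.61239944e-01 -2.75713182e-01  1.06924753e-04]
 [ 1.73846165e-04  2.18281652e-04 -9.99999961e-01]] 0.08538823369608126
('card_yellow', 0.56, [304.9, 178.1, 147.7, 46.9], 'flat z', 0.0041, 'rect', (638, 236, 47, 152), 'pca yaw', -17.2, 'griprect', ((586.3883666992188, 252.1738739013672), (29.46453857421875, 10.542587280273438), 73.73626708984375), 'grip z', np.float64(0.037888143134067714))
('card_red', 0.75, [264.2, 188.2, 40.2, 9.5], 'flat z', 0.0127, 'rect', (609, 79, 148, 74), 'pca yaw', 1.5, 'griprect', ((555.7453002929688, 64.81635284423828), (10.023749351501465, 31.57647132873535), 10.315295219421387), 'grip z', np.float64(0.04594514356160691))
('card_yellow', 0.68, [262.6, 166.7, 36.5, 11.8], 'flat z', 0.0043, 'rect', (638, 236, 58, 148), 'pca yaw', -15.5, 'griprect', ((585.7036743164062, 248.63909912109375), (33.90318298339844, 9.70613956451416), 73.76094055175781), 'grip z', np.float64(0.037507602092802836))
('card_green', 0.54, [269.4, 213.3, 30.9, 14.5], 'flat z', 0.0128, 'rect', (606, -94, 108, 55), 'pca yaw', 6.7, 'griprect', ((572.5354614257812, -103.85147857666016), (11.171368598937988, 16.22854995727539), 5.664361000061035), 'grip z', np.float64(0.04524408694650488))
```

View pics/v8.png

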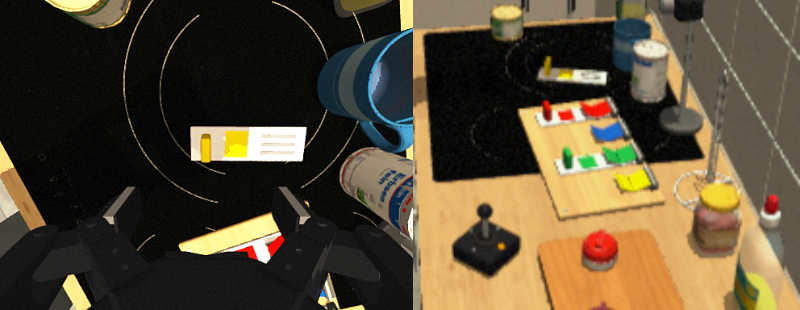

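Red and green are both home and straight, at (572,110) and (597,157). The yellow card lies under the gripper at (247,144).

Emit:
jog_arm --plan "0 0 0 0 -0.35 0 0;0 0 0 0 0 4 0;0 0 0 0 0 4 0;0 0 0 0 0 3.8 0;0 0 0 0 0 1.5 0;0 0 0 0 0 0 0;0 0 0 0 0 0 0;0 0 0 0 0 0 255;0 0 0 0 0 0 255;0 0 0 0 0 0 255"

```text
time_s: 31.78
position: [0.5859, 0.2525, 0.012]
tool_rot: [[0.279, 0.96, 0.003], [0.96, -0.279, 0.001], [0.001, 0.002, -1.0]]
ft_force: [0.1, 0.6, -0.1]
grip_width: 0.0519
gripper_force: 0.0
```

Emit:
jog_arm --plan "0 0 0 0 0 0 255;0 0 0 0 0 0 255;0 0 0 0 0 0 255;0 0 0 0 0 0 255;0 0 0 0 0 0 255;0 0 0 0 0 0 255;0 0 0 0 0 0 255;0 0 0 0 0 0 255;0 0 0 0 0 0 255"

```text
time_s: 32.53
position: [0.5855, 0.2523, 0.0109]
tool_rot: [[0.279, 0.96, 0.001], [0.96, -0.279, 0.0], [0.0, 0.001, -1.0]]
ft_force: [-0.2, 0.2, 6.5]
grip_width: 0.0109
gripper_force: 59.1
```

Emit:
jog_arm --plan "0 0 0 0 0 -1 255;0 0 0 0 0 -2.5 255;0 0 0 0 0 -3 255;0 0 0 0 -4 0 255;0 0 0 0 -4 0 255;0 0 -7 0 0 0 255;0 0 -7 0 0 0 255;0 0 -7 0 0 0 255;0 0 -0.8 0 0 0 255;0 0 0 0 0 0 255"

```text
time_s: 33.37
position: [0.5083, 0.2746, 0.0755]
tool_rot: [[-0.095, 0.995, -0.0], [0.995, 0.095, -0.0], [-0.0, -0.0, -1.0]]
ft_force: [-0.1, -0.5, 0.1]
grip_width: 0.0109
gripper_force: 58.7
```

Emit:
jog_arm --plan "0 0 0 -3.78 -0.32 0 255;0 0 0 -3.78 -0.32 0 255;0 0 0 -3.78 -0.32 0 255;0 0 0 -3.78 -0.32 0 255;0 0 0 -3.78 -0.32 0 255;0 0 0 -3.78 -0.32 0 255;0 0 0 -3.78 -0.32 0 255;0 0 0 -3.78 -0.32 0 255;0 0 0 -3.78 -0.32 0 255;0 0 0 -3.78 -0.32 0 255"

```text
time_s: 34.2
position: [0.5132, -0.1068, 0.0755]
tool_rot: [[-0.094, 0.996, -0.0], [0.996, 0.094, 0.0], [0.0, -0.0, -1.0]]
ft_force: [1.5, 0.4, -0.4]
grip_width: 0.0112
gripper_force: 58.7
```

Emit:
jog_arm --plan "0 0 0 -3.78 -0.32 0 255;0 0 0 -3.78 -0.32 0 255;0 0 0 0 0 0 255;0 0 0 0 0 0 255;0 0 0 0 0 0 255"

```text
time_s: 34.62
position: [0.5142, -0.1804, 0.0752]
tool_rot: [[-0.095, 0.995, -0.001], [0.995, 0.095, 0.001], [0.001, -0.001, -1.0]]
ft_force: [-0.8, 1.4, -1.2]
grip_width: 0.0113
gripper_force: 58.8
```

```bash
python3 - <<'E'
from h import *
o=env.observe(); print(o["time_s"],o["position"],o["tool_rot"][:,1],o["grip_width"])
im=imaging.get_image("wrist"); save(im,"w9"); P=cloud(im); z=P[...,2]
px=im["pixels"].astype(int); R,G,B=px[...,0],px[...,1],px[...,2]
m=(abs(z-.069)<.008)&(im["pixels"].min(-1)>90)
n,l,st,_=cv2.connectedComponentsWithStats(m.astype(np.uint8)); k=1+st[1:,4].argmax(); Q=P[l==k]
print(st[k],cv2.minAreaRect((Q[:,:2]*1000).astype(np.float32)),Q[:,2].mean())
c=(R>150)&(G>120)&(B<.3*G)&(z>.006)&(z<.03); c[:,:400]=0
n,l,st,_=cv2.connectedComponentsWithStats(c.astype(np.uint8)); k=1+st[1:,4].argmax(); Q=P[l==k]
print(st[k],cv2.minAreaRect((Q[:,:2]*1000).astype(np.float32)))
E
```

```text
34.6167 [ 0.51424802 -0.18036667  0.07519111] [ 9.95470146e-01  9.50727813e-02 -5.95985182e-04] 0.011331795345219471
[  222   194   260    72 11571] ((568.1573486328125, -174.92308044433594), (150.11497497558594, 46.87838363647461), 5.422756671905518) 0.06855483345643448
[ 446  175   66   59 2349] ((682.4813842773438, -164.8972625732422), (57.946475982666016, 44.387901306152344), 5.025992393493652)
```

View pics/w9.png

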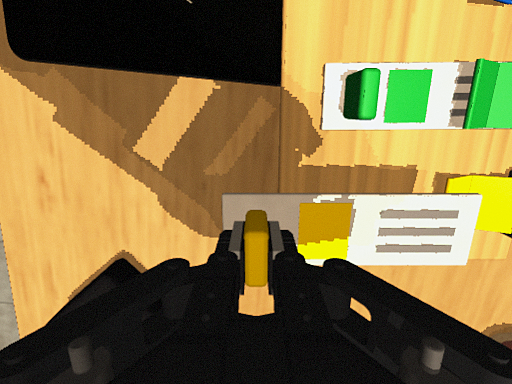

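The yellow card is lined up with its flap to about 1 mm, and the green card (410,97) sits straight under its clip.

Emit:
jog_arm --plan "0 0 0 -0.1 0 2.5 255;0 0 0 0 0 2 255;0 0 0 0 0 0.8 255;0 0 0 0 0 0.2 255;0 0 0 0 0 0.2 255;0 0 0 0 0 0 255;0 0 0 0 0 0 255"

```text
time_s: 35.25
position: [0.5152, -0.1816, 0.0193]
tool_rot: [[-0.098, 0.995, 0.002], [0.995, 0.098, -0.001], [-0.001, 0.001, -1.0]]
ft_force: [1.2, 0.9, -1.0]
grip_width: 0.0111
gripper_force: 58.8
```

Emit:
jog_arm --plan "0 0 0 0 0 0.1 255;0 0 0 0 0 0 255;0 0 0 0 0.8 0 255;0 0 0 0 0.8 0 255;0 0 0 0 0.8 0 255;0 0 0 0 0 0 255"

```text
time_s: 35.75
position: [0.5399, -0.1796, 0.0189]
tool_rot: [[-0.098, 0.995, 0.002], [0.995, 0.098, -0.002], [-0.002, 0.002, -1.0]]
ft_force: [0.4, 1.7, 7.3]
grip_width: 0.0111
gripper_force: 60.0
```

Emit:
jog_arm --plan "0 0 0 0 0.7 0 255;0 0 0 0 0.7 0 255;0 0 0 0 0.7 0 255;0 0 0 0 0.5 0 255;0 0 0 0 0 0 255"

```text
time_s: 36.17
position: [0.5638, -0.1769, 0.0189]
tool_rot: [[-0.098, 0.995, -0.002], [0.995, 0.098, -0.001], [-0.001, -0.002, -1.0]]
ft_force: [-8.2, -0.9, 12.5]
grip_width: 0.0111
gripper_force: 61.2
```

Emit:
jog_arm --plan "0 0 0 0 0.5 0 255;0 0 0 0 0.5 0 255;0 0 0 0 0.4 0 255;0 0 0 0 0 0 255"

```text
time_s: 36.5
position: [0.5776, -0.1756, 0.0189]
tool_rot: [[-0.098, 0.995, -0.002], [0.995, 0.098, -0.001], [-0.001, -0.002, -1.0]]
ft_force: [-9.3, -0.3, 11.7]
grip_width: 0.0113
gripper_force: 61.2
```

Emit:
jog_arm --plan "0 0 0 0 0.2 0 255;0 0 0 0 0 0 255"

```text
time_s: 36.67
position: [0.5791, -0.1754, 0.0189]
tool_rot: [[-0.098, 0.995, -0.003], [0.995, 0.098, -0.001], [-0.0, -0.003, -1.0]]
ft_force: [-12.3, 0.2, 12.4]
grip_width: 0.0109
gripper_force: 61.3
```

Home is expected near x = 0.583.

Emit:
jog_arm --plan "0 0 0 0 0.2 0 255;0 0 0 0 0.15 0 255;0 0 0 0 0 0 255"

```text
time_s: 36.92
position: [0.582, -0.1751, 0.0189]
tool_rot: [[-0.098, 0.995, -0.004], [0.995, 0.098, -0.001], [-0.0, -0.004, -1.0]]
ft_force: [-14.1, -1.8, 13.9]
grip_width: 0.0109
gripper_force: 61.5
```

Emit:
jog_arm --plan "0 0 0 0 0.15 0 255;0 0 0 0 0 0 255"

```text
time_s: 37.08
position: [0.5819, -0.1751, 0.0189]
tool_rot: [[-0.098, 0.995, -0.007], [0.995, 0.098, -0.0], [0.0, -0.007, -1.0]]
ft_force: [-23.4, -3.2, 17.9]
grip_width: 0.0113
gripper_force: 62.0
```

Emit:
jog_arm --plan "0 0 0 0 0.15 0 255;0 0 0 0 0 0 255"

```text
time_s: 37.25
position: [0.582, -0.1751, 0.0189]
tool_rot: [[-0.098, 0.995, -0.011], [0.995, 0.098, -0.0], [0.001, -0.011, -1.0]]
ft_force: [-32.3, -4.5, 22.7]
grip_width: 0.0107
gripper_force: 62.5
```

Emit:
jog_arm --plan "0 0 0 0 -0.2 0 255;0 0 0 0 0 0 120;0 0 0 0 0 0 0;0 0 0 0 0 0 0;0 0 0 0 0 0 0;0 0 0 0 0 0 0;0 0 0 0 0 -1 0;0 0 0 0 0 -3.5 0;0 0 0 0 0 -4 0;0 0 0 0 0 -4 0"

```text
time_s: 38.08
position: [0.5845, -0.1744, 0.1442]
tool_rot: [[-0.098, 0.995, -0.001], [0.995, 0.098, 0.0], [0.001, -0.001, -1.0]]
ft_force: [0.2, -1.1, 0.7]
grip_width: 0.0853
gripper_force: 0.0
```

Emit:
jog_arm --plan "0 0 0 -3.1 -2.48 -1 0;0 0 0 -3.1 -2.48 -1 0;0 0 0 -3.1 -2.48 -1 0;0 0 0 -3.1 -2.48 -1 0;0 0 0 -3.1 -2.48 -1 0;0 0 0 -3.1 -2.48 -1 0;0 0 0 0 0 0 0;0 0 0 0 0 0 0"

```text
time_s: 38.75
position: [0.454, -0.3759, 0.2033]
tool_rot: [[-0.094, 0.996, 0.001], [0.996, 0.094, -0.001], [-0.001, 0.001, -1.0]]
ft_force: [0.3, 0.1, 0.5]
grip_width: 0.0854
gripper_force: 0.0
```

```bash
python3 - <<'E'
from h import *
np.set_printoptions(precision=4,suppress=True)
o=env.observe(); print(o["time_s"],o["position"],o["tool_rot"][:,1])
for cam in("wrist","side"):
    im=imaging.get_image(cam); save(im,"x_"+cam); P=cloud(im); z=P[...,2]
    px=im["pixels"].astype(int); R,G,B=px[...,0],px[...,1],px[...,2]
    for n in("remote","stick_knob"):
        for x in models.tip_of(cam,n)[:1]: print(cam,n,x["confidence"],x["at"],onplane(im,x["at"],0 if n=="remote" else .094))
    r=models.outline_of(cam,"remote")
    if r:
        m=r[0]["region"]; Q=P[m&(abs(z-.034)<.005)]; print("top",cv2.minAreaRect((Q[:,:2]*1000).astype(np.float32)))
        Q=P[m&(z>.08)]; print("knob pts",len(Q),Q.mean(0),Q.min(0),Q.max(0))
        d=(R>170)&(G>90)&(G<190)&(B<70)&cv2.dilate(m.astype(np.uint8),np.ones((5,5))).astype(bool)
        print("dot",d.sum(),P[d].mean(0) if d.any() else None)
    if cam=="side":
        for c in("red","green","yellow"): print(card(im,P,cam,"card_"+c))
a=cv2.imread("pics/x_wrist.png");b=cv2.imread("pics/x_side.png")[130:290,180:380];b=cv2.resize(b,(480,384))
cv2.imwrite("pics/v10.png",cv2.resize(np.hstack([a,b]),(800,310)))
E
```

```text
38.75 [ 0.454  -0.3759  0.2033] [0.9955 0.0945 0.0009]
wrist remote 0.57 [219.2, 104.3] [ 0.4016 -0.3035  0.    ]
wrist stick_knob 0.67 [204.8, 98.0] [ 0.4009 -0.3004  0.094 ]
top ((401.4736022949219, -302.992919921875), (82.72869873046875, 82.4102554321289), 46.175628662109375)
knob pts 747 [ 0.4045 -0.3029  0.1105] [ 0.3894 -0.3157  0.0925] [ 0.4461 -0.2904  0.3451]
dot 119 [ 0.415  -0.3172  0.0258]
side remote 0.93 [217.9, 259.8] [ 0.4017 -0.2997  0.    ]
side stick_knob 0.43 [218.1, 240.1] [ 0.4046 -0.3121  0.094 ]
top ((401.59381103515625, -309.8170471191406), (81.55242919921875, 81.44395446777344), 48.67125701904297)
knob pts 35 [ 0.3936 -0.4099  0.1823] [ 0.3355 -1.4445  0.0836] [ 0.4076 -0.3048  1.0544]
dot 2 [ 0.4246 -0.328   0.0347]
('card_red', 0.53, [262.1, 188.8, 21.8, 5.7], 'flat z', 0.0124, 'rect', (619, 67, 37, 43), 'pca yaw', -63.3, 'griprect', None, 'grip z', np.float64(0.04469470538827658))
('card_green', 0.74, [274.8, 212.6, 40.9, 11.9], 'flat z', 0.0123, 'rect', (623, -88, 142, 60), 'pca yaw', 8.1, 'griprect', ((552.0743408203125, -237.03001403808594), (286.54833984375, 26.98517608642578), 78.60234832763672), 'grip z', np.float64(0.05570163239315605))
('card_yellow', 0.51, [276.7, 227.8, 32.2, 10.7], 'flat z', 0.013, 'rect', (615, -177, 107, 48), 'pca yaw', 2.3, 'griprect', ((577.6600341796875, -184.9359130859375), (7.82650089263916, 23.564727783203125), 11.786681175231934), 'grip z', np.float64(0.0464843790049868))
```

View pics/v10.png

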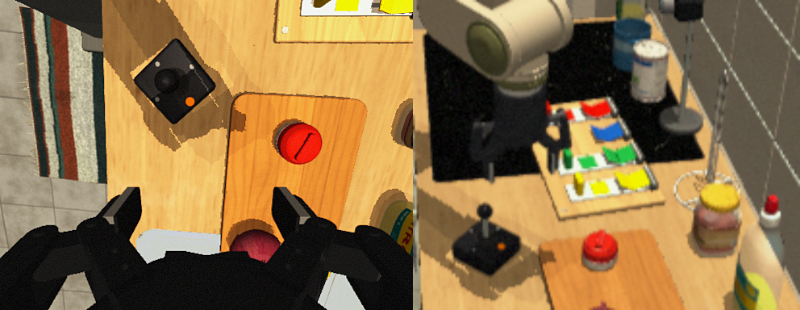

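All three cards are under their clips. The orange dot is at (190,101) and the knob at (170,80), so the push direction is about −44°.

Emit:
jog_arm --plan "0 0 7.1 0 0 0 0;0 0 7.1 0 0 0 0;0 0 7.1 0 0 0 0;0 0 7.1 0 0 0 0;0 0 7.1 0 0 0 0;0 0 7.1 0 0 0 0;0 0 6.9 0 0 0 0;0 0 0 0 0 0 0"

```text
time_s: 39.97
position: [0.455, -0.3743, 0.2023]
tool_rot: [[0.696, 0.718, -0.0], [0.718, -0.696, 0.0], [0.0, -0.0, -1.0]]
ft_force: [-0.3, 0.8, 0.7]
grip_width: 0.0854
gripper_force: 0.0
```

Emit:
jog_arm --plan "0 0 0 0.5 -2.94 0 0;0 0 0 0.5 -2.94 0 0;0 0 0 0.5 -2.94 0 0;0 0 0 0 0 0 0;0 0 0 0 0 0 0"

```text
time_s: 40.38
position: [0.4015, -0.3017, 0.2029]
tool_rot: [[0.691, 0.723, 0.001], [0.723, -0.691, -0.001], [-0.0, 0.001, -1.0]]
ft_force: [-0.6, 0.3, 1.1]
grip_width: 0.0852
gripper_force: 0.0
```

```bash
python3 - <<'E'
from h import *
np.set_printoptions(precision=4,suppress=True)
o=env.observe(); print(o["time_s"],o["position"],o["tool_rot"][:,1])
im=imaging.get_image("wrist"); save(im,"x11"); P=cloud(im); z=P[...,2]
px=im["pixels"].astype(int); R,G,B=px[...,0],px[...,1],px[...,2]
for n in("remote","stick_knob"):
    for x in models.tip_of("wrist",n)[:1]: print(n,x["confidence"],x["at"],onplane(im,x["at"],0 if n=="remote" else .094))
r=models.outline_of("wrist","remote")
m=r[0]["region"]; Q=P[m&(abs(z-.034)<.004)]; print("top",cv2.minAreaRect((Q[:,:2]*1000).astype(np.float32)))
Q=P[m&(z>.094)&(z<.112)]; print("knob",len(Q),Q.mean(0),Q.min(0),Q.max(0))
d=(R>170)&(G>90)&(G<190)&(B<90)&(abs(z-.034)<.004)
print("dot",d.sum(),P[d].mean(0))
E
```

```text
40.3833 [ 0.4015 -0.3017  0.2029] [ 0.7233 -0.6905  0.0008]
remote 0.86 [253.5, 168.2] [ 0.3971 -0.3008  0.    ]
stick_knob 0.86 [257.9, 184.2] [ 0.4031 -0.3015  0.094 ]
top ((401.9508056640625, -301.86798095703125), (81.66311645507812, 82.07331848144531), 46.08751678466797)
knob 562 [ 0.4028 -0.3008  0.1021] [ 0.3896 -0.3145  0.0941] [ 0.4143 -0.2896  0.1075]
dot 51 [ 0.4304 -0.3266  0.0347]
```

View pics/x11.png

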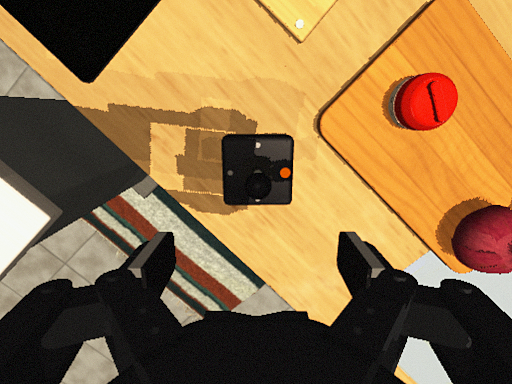

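In the tool-aligned view the orange dot (285,173) is straight to the right of the stick (258,184), and the knob is centred under the TCP.

Emit:
jog_arm --plan "0 0 0 0 0 4 0;0 0 0 0 0 4 0;0 0 0 0 0 4 0;0 0 0 0 0 2.4 0;0 0 0 0 0 0 100;0 0 0 0 0 0 100;0 0 0 0 0 0 100;0 0 0 0 0 0 100;0 0 0 0 0 0 100" --grip_force 20

```text
time_s: 41.33
position: [0.4024, -0.3031, 0.0599]
tool_rot: [[0.693, 0.721, 0.002], [0.721, -0.693, -0.003], [-0.0, 0.003, -1.0]]
ft_force: [-0.5, -0.2, 0.2]
grip_width: 0.0521
gripper_force: 0.0
```

Emit:
jog_arm --plan "0 0 0 0 0.8 0 100;0 0 0 0 0.8 0 100;0 0 0 0 0.6 0.1 100;0 0 0 0 0.5 0.1 100;0 0 0 0 0.4 0.1 100;0 0 0 0 0.3 0 100;0 0 0 0 0.2 0 100;0 0 0 0 0 0 100"

```text
time_s: 42.0
position: [0.427, -0.3264, 0.0549]
tool_rot: [[0.693, 0.721, -0.003], [0.721, -0.693, 0.003], [0.0, -0.004, -1.0]]
ft_force: [-5.7, 4.6, 5.1]
grip_width: 0.0522
gripper_force: 4.4
```

```bash
python3 - <<'E'
from h import *
np.set_printoptions(precision=4,suppress=True)
o=env.observe(); print(o["time_s"],o["position"],o["ft_force"])
for cam in("wrist","side"):
    im=imaging.get_image(cam); save(im,"y_"+cam)
    for x in models.tip_of(cam,"stick_knob")[:1]: 
        p=onplane(im,x["at"],.089); d=p[:2]-[.4025,-.3015]; print(cam,x["confidence"],p,"fore",d@[.72,-.694],"side",d@[.694,.72])
a=cv2.imread("pics/y_wrist.png");b=cv2.imread("pics/y_side.png")[200:300,170:295];b=cv2.resize(b,(480,384))
cv2.imwrite("pics/v12.png",cv2.resize(np.hstack([a,b]),(800,310)))
E
```

```text
42.0 [ 0.427  -0.3264  0.0549] [-5.6938  4.5994  5.1249]
wrist 0.58 [ 0.4218 -0.3192  0.089 ] fore 0.026181233332062136 side 0.0006102961972807811
side 0.54 [ 0.4312 -0.3212  0.089 ] fore 0.034275297982951945 side 0.005730477725152061
```

View pics/v12.png

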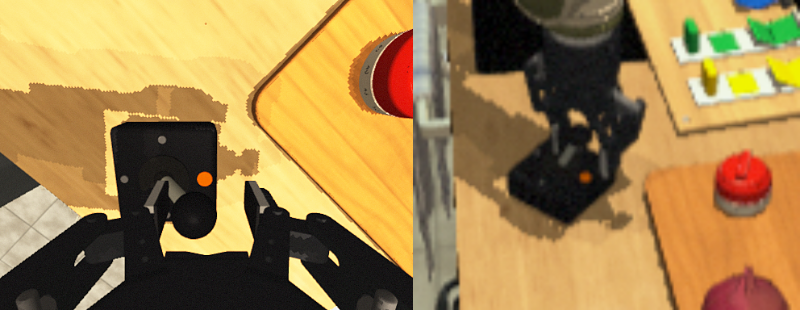

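The stick is tilted well over towards the dot, with the knob at (195,215) against the rear pad. I'll hold it there and then let it back.

Emit:
jog_arm --plan "0 0 0 0 0 0 100;0 0 0 0 0 0 100;0 0 0 0 0 0 100;0 0 0 0 0 0 100;0 0 0 0 0 0 100;0 0 0 0 0 0 100;0 0 0 0 0 0 100;0 0 0 0 0 0 100;0 0 0 0 0 0 100;0 0 0 0 0 0 100"

```text
time_s: 43.03
position: [0.4268, -0.3262, 0.0549]
tool_rot: [[0.693, 0.721, -0.003], [0.721, -0.693, 0.003], [0.0, -0.004, -1.0]]
ft_force: [-5.1, 4.7, 5.6]
grip_width: 0.0518
gripper_force: 4.3
```

Emit:
jog_arm --plan "0 0 0 0 0 0 100;0 0 0 0 0 0 100;0 0 0 0 0 0 100;0 0 0 0 0 0 100;0 0 0 0 0 0 100;0 0 0 0 0 0 100;0 0 0 0 0 0 100;0 0 0 0 0 0 100;0 0 0 0 0 0 100"

```text
time_s: 43.78
position: [0.4267, -0.3262, 0.0549]
tool_rot: [[0.693, 0.721, -0.003], [0.721, -0.693, 0.003], [0.0, -0.004, -1.0]]
ft_force: [-3.9, 4.3, 5.3]
grip_width: 0.0519
gripper_force: 4.3
```

Emit:
jog_arm --plan "0 0 0 0 -0.8 0 100;0 0 0 0 -0.8 0 100;0 0 0 0 -0.8 0 100;0 0 0 0 -0.7 0 100;0 0 0 0 -0.5 0 0;0 0 0 0 0 0 0;0 0 0 0 0 0 0;0 0 0 0 0 0 0;0 0 0 0 0 0 0;0 0 0 0 0 0 0"

```text
time_s: 44.62
position: [0.4019, -0.3026, 0.0553]
tool_rot: [[0.693, 0.721, 0.0], [0.721, -0.693, -0.0], [-0.0, 0.0, -1.0]]
ft_force: [0.7, 0.4, 0.9]
grip_width: 0.0856
gripper_force: 0.0
```

Emit:
jog_arm --plan "0 0 0 0 0 -2 0;0 0 0 0 0 -4 0;0 0 0 0 0 -4 0;0 0 0 0 0 -4 0;0 0 0 0 0 -3 0;0 0 0 0 0 0 0;0 0 0 0 0 0 0;0 0 0 0 0 0 0"

```text
time_s: 45.28
position: [0.4015, -0.3021, 0.2244]
tool_rot: [[0.693, 0.721, -0.001], [0.721, -0.693, 0.001], [0.0, -0.002, -1.0]]
ft_force: [-0.6, -0.2, -0.7]
grip_width: 0.0851
gripper_force: 0.0
```

```bash
python3 - <<'E'
from h import *
np.set_printoptions(precision=4,suppress=True)
o=env.observe(); print(o["time_s"],o["position"],o["ft_force"],o["grip_width"])
for cam in("wrist","scene","side"):
    im=imaging.get_image(cam); save(im,"z_"+cam)
    for x in models.tip_of(cam,"stick_knob")[:1]: print(cam,x["confidence"],onplane(im,x["at"],.094))
    if cam!="wrist":
        P=cloud(im)
        for c in("red","green","yellow"): print(card(im,P,cam,"card_"+c))
        for n in("egg_timer","small_tin"):
            for x in models.outline_of(cam,n)[:1]:
                Q=P[x["region"]&(im["depth"]>0)]; print(n,np.percentile(Q,3,0),np.percentile(Q,97,0))
a=cv2.resize(cv2.imread("pics/z_side.png")[130:290,180:380],(400,320));b=cv2.resize(cv2.imread("pics/z_scene.png")[150:310,200:400],(400,320))
cv2.imwrite("pics/v13.png",np.hstack([a,b]))
E
```

```text
45.2833 [ 0.4015 -0.3021  0.2244] [-0.6419 -0.1993 -0.7409] 0.08508189228300944
wrist 0.68 [ 0.4017 -0.3007  0.094 ]
scene 0.53 [ 0.3978 -0.2941  0.094 ]
('card_red', 0.64, [250.2, 182.5, 16.4, 7.8], 'flat z', 0.0102, 'rect', (622, 67, 25, 47), 'pca yaw', -59.4, 'griprect', ((320.7696533203125, -275.6708068847656), (6.918679237365723, 21.56972885131836), 29.418031692504883), 'grip z', np.float64(0.5364600246301782))
('card_green', None)
('card_yellow', 0.18, [337.5, 267.1, 22.3, 17.1], 'flat z', 0.0511, 'rect', (573, -376, 43, 54), 'pca yaw', -60.3, 'griprect', ((576.8765258789062, -367.8094177246094), (32.834571838378906, 26.058080673217773), 42.1932373046875), 'grip z', np.float64(0.07154930945680746))
egg_timer [ 0.5534 -0.3969  0.0225] [ 0.6015 -0.3473  0.0719]
side 0.61 [ 0.4105 -0.3026  0.094 ]
('card_red', 0.69, [260.4, 189.8, 28.4, 8.2], 'flat z', 0.0131, 'rect', (594, 68, 106, 50), 'pca yaw', 5.9, 'griprect', ((557.7655029296875, 53.162418365478516), (4.125126838684082, 12.455997467041016), 71.6859130859375), 'grip z', np.float64(0.03940583301800982))
('card_green', 0.86, [270.8, 213.9, 35.2, 13.1], 'flat z', 0.0125, 'rect', (606, -95, 108, 46), 'pca yaw', 6.5, 'griprect', ((571.6140747070312, -111.13436889648438), (14.655715942382812, 7.186466693878174), 80.90247344970703), 'grip z', np.float64(0.04839769970412744))
('card_yellow', 0.61, [280.1, 227.3, 42.6, 14.2], 'flat z', 0.0128, 'rect', (632, -163, 146, 69), 'pca yaw', 4.2, 'griprect', ((578.4014282226562, -180.64437866210938), (11.48703384399414, 28.328292846679688), 2.5615925788879395), 'grip z', np.float64(0.046284311226361646))
egg_timer [ 0.5535 -0.3982  0.0276] [ 0.606  -0.3531  0.0734]
small_tin [ 0.4385 -0.3091 -0.0371] [0.5719 0.566  0.4432]
```

View pics/v13.png

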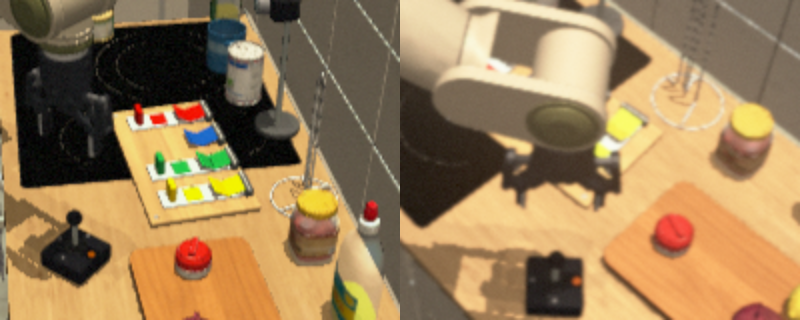

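The left half shows all three cards home, the timer upright at (193,258) and the stick upright at (75,225). The tin still stands at (100,25).

```bash
python3 -c "
from rig import job
print(job.close_job())"
```

```text
the job is handed in; nothing more can be done
None
```

I handed the job in at about 45 s: the timer stands upright on the chopping board, the red, green and yellow cards (no blue card was found) are home against their stops, and the stick was tilted to the orange dot, held over a second and sprang back upright, with the tin still standing.

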